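# Wind the soldering slide home under the torch

### The job

Take the loose hand crank from the bench, fit its square socket fully down onto the square shaft end of the slide unit, and wind it clockwise (seen from above) until the brick carriage is fully home against the rubber buffer under the torch. Move the carriage with the crank only, leave the crank seated on the shaft, and leave the other things on the bench where they are.

Things in the scene. Friction and masses are not known exactly. Their poses are not given: they have to be found in the camera images.
- crank: Loose dark steel hand crank with an upright wooden handle, 390 g (varies by a third), lying flat, socket down. Origin: centre of the hub's underside; z up; x along the arm from hub to handle. Hub: 44 x 44 mm square block, 36 mm high, sides parallel to x and y. Arm: bar 20 mm wide, 14 mm thick, flush with the hub's underside. Length 104 mm.
- socket (a point): Centre of the mouth of the crank's square socket, at the crank's origin (same axes). It opens downward: 22.5 mm wide, 22 mm deep, closed above, sides parallel to the crank's x and y, without a chamfer at the mouth.
- handle_top (a point): Top centre of the crank's wooden handle: a round upright grip about 23 mm in diameter, from 14 to 74 mm above the crank's underside, its axis 70 mm from the hub's axis (crank x = 70 mm). It spins freely on its pin, so a hand can hold it without turning while the crank goes round (its own x and y axes mean nothing).
- unit: Fixed slide unit. Origin: on the bench under the square shaft's axis; z up; y along the bed, from gearbox to end stop. Grey gearbox 90 x 90 mm, 66 mm high, centred on the origin. Bed 110 mm wide, to y = 345 mm. End stop at y = 317 to 345, 50 mm high; 14 mm torch post at x = 40, y = 331, 260 mm high; brass torch hangs at x = 0, y = 280, from 153 to 260 mm high.
- square_end (a point): Top centre of the upright square shaft end on the gearbox: 20 x 20 mm, 24 mm long, its top 4 mm tapering to 15 mm square, top 92 mm above the bench. Its x, y axes are square to the flats and turn with it. Fully seated, the socket's ceiling rests on it: the hub's underside is 22 mm below this point, 4 mm above the gearbox. Loose fit, 8 degrees of play. Turning it takes 0.2 N m, 3 N at the handle.
- carriage (a joint): Travel of the carriage (m) along the unit's +y. It starts between 0.018 and 0.036; fully home against the buffer is 0.072, where the screw stops dead. One clockwise turn of the shaft, seen from above, moves it 0.024 m towards the buffer. It cannot be pushed by hand.
- carriage_edge (a point): Middle of the carriage's leading (+y) edge. The carriage is an aluminium plate 100 x 140 mm with a pale honeycomb soldering brick on it, its top 60 mm above the bench, so the crank passes above it.
- buffer (a point): Middle of the rubber buffer's face on the end stop, 34 mm above the bench, fixed on the unit at y = 312 mm. The carriage edge meets this face when home.
- jar: Bystander: clear jar, 60 mm in diameter, 45 mm high, origin at its underside, not to be moved.
- spray: Bystander: white bottle, 64 mm in diameter, 170 mm high, origin at its underside, not to be moved.
- hammer: Bystander: hammer lying along its x axis, not to be moved.
- brick_piece: Bystander: piece of pale brick 70 x 50 x 28 mm, origin at its underside, not to be moved.
- mandrel: Bystander: upright steel taper, 48 mm wide foot, 95 mm high, origin at its underside, not to be moved.
- bench_block: Bystander: polished steel block 80 x 80 x 22 mm, origin at its underside, not to be moved.
- tape_ring: Bystander: copper ring 70 mm in diameter, 20 mm high, not to be moved.
There are look-alikes about, which are no part of the job. What is shaped like the crank but purple is not meant.

How it is judged:
By the outcome, as a careful person would: the job done as asked, in the order asked, and still so for the second after the job is handed in, with the robot touching nothing.
It also fails if it takes over 69 s, if anything falls off the work surface, if the arm or the gripper's body presses on something with over 40 N, if the wrist force passes 120 N, or if a joint passes its speed limit or range.

### The arm

A 6-joint arm with a two-finger parallel gripper is mounted at the origin on the work surface. World frame = base frame: x ahead of the robot, y to its left, z up, the work surface at z = 0. Lengths are in m, angles in degrees, forces in N, time in s.
With the tool pointing down it reaches from about 0.4 to 0.825 m from the base axis. Payload 7 kg.
Tool frame: the origin (TCP) lies at the very end of the fingers, on their centre line; the grasp point (between the pads) lies 19 mm behind it (r.hold_point_z is the distance from the TCP to the grasp point, in m); z points along the fingers, y is the direction in which the jaws open and shut (so a half turn about z gives the same grasp; the last joint's range is limited). The gripper opens to 88 mm and grips with 3 to 60 N. Pads are 19 mm wide; open, the fingers measure 130 mm over their backs; the gripper's body (78 mm by 193 mm) begins 47 mm behind the grasp point.
Start: joints at [93.054, 20.546, 0.682, 0, -70.136, -16.507], TCP at [0.157, 0.656, 0.198] pointing down, gripper open.
Joint ranges: [-176.03, 176.03], [-82.01, 121.73], [-58.28, 71.71], [-173.87, 95.51], [-174.79, -0.11], [-173.66, 173.66]. Speed limits (degrees/s): [136.94, 136.94, 172.46, 180, 180, 180].

### API

Orientations are given as [roll, pitch, yaw] about the fixed x, y, z axes, in that order (R = Rz(yaw) Ry(pitch) Rx(roll)).
In Python, from plant import r gives the robot as it stands. The module is installed in compiled form; this text tells all that it offers.
- The arm moves only by the shell command python3 -m inch 'ROWS' [FORCE]. ROWS is text: rows parted by semicolons, each of 7 numbers parted by spaces: the shift along the tool's x, y, z in m, then the turn, a rotation vector about the tool's x, y, z in rad, then the opening, from 0 (shut) to 1 (fully open). In form: tx ty tz ax ay az jaw; .... A call has 1 to 20 rows; each row shifts and turns the commanded pose from where the row before left it, along the tool's axes as they then stand; what a row does not reach is not made up. A row lasts 1/12 s, in which the tool goes at most 41.7 mm and 7.16 degrees, less where a joint would pass 70% of its speed; a pose out of reach is approached as far as the arm can. A call with a gripper value outside its range is refused whole. The fingers move at their own pace and stop on an object; FORCE is the grip in N (left out, the last holds). Time passes only in rows, so rows that do not move let the fingers close. It gives the time, the measured TCP pose, the force and the opening at its end, in the units of the state.
- r.get_state(): the state, without advancing time (a new reading comes with each control period).
- r.capture(name): name is "scene" or "top"; returns the picture (420x560x3 uint8, red, green, blue); there is no depth.
- r.camera_params(name): a dict with "vfov" (degrees; the focal length in pixels is half the picture's height over the tangent of half this angle, whatever the lens; pixels are square), "cx", "cy" (the principal point, pixels), "R" (3x3) and "t" (3): a world point X has camera coordinates R X + t. Camera axes: x right, y down, z forward; pixel columns grow to the right and rows downward; lengths in m; the calibration is good to about 2 mm. A picture is of the moment at which its call begins. camera_params takes no time and is no camera call.
- r.close_job(): hands the job in, once; it reports no verdict.
Trained networks look in the newest picture that a camera, given by its name, has taken for a name from the list of things; names that differ only in an ending like _2 or _b are one class to them, and where a whole thing is asked for, a point or a joint stands for the part that bears it (a point fixed in the world has none). Each returns a list of dicts, best first, with "p" (0 to 1); they miss things now and then, are a little off and sometimes report something else, mostly with a low value. They report only what shows in the picture. A call takes as long as a camera call. They do not tell look-alikes from the thing itself.
- r.recognise(target, camera): "xy" ([column, row] in pixels, amid what is visible of it).
The state is a dict: "time_s": time; "joints": joint angles; "qd": joint speeds; "joint_torque": joint torques, N m; "tcp_pos": TCP position; "eef_rot": TCP orientation; "contact_force": force on the tool from outside, world axes, zero at the start; "moment": the same for the moment, N m; "gripper_width": finger opening in m.
Only numpy, scipy, OpenCV 4.12 (cv2) and the standard library are available. Lean on these libraries where they do the work, as an engineer would, in place of code of your own. Each camera call takes 0.05 s, during which the arm holds its last target.

## Working session

There is one attempt and no reset: what is moved stays moved. The work goes in short steps, Python scripts to look and compute and a shell command to move; the robot and the scene stay as the last step left them, time stands still between calls to the robot, and variables do not carry over. Pictures are saved under pics/ and viewed, and the job is handed in when it is done.

```bash
mkdir -p pics; ls
python3 - <<'E'
from plant import r
import cv2
for n in ("scene","top"):
    im=r.capture(n); cv2.imwrite(f"pics/{n}0.png",im[...,::-1])
    c=r.camera_params(n); print(n,c)
    for t in ("crank","socket","handle_top","unit","square_end","carriage_edge","buffer"):
        print(t,[( [round(v) for v in d["xy"]],round(d["p"],2)) for d in r.recognise(t,n)])
print(r.get_state())
E
```

```text
pics
scene {'vfov': 44.77996464229876, 'cx': 279.1119379329788, 'cy': 215.0618199032727, 'R': array([[-0.85501786,  0.51835512,  0.01588796],
       [ 0.36261044,  0.61946067, -0.69626299],
       [-0.37075345, -0.58955615, -0.71761091]]), 't': array([ 0.48758021, -0.09398966,  1.44821705])}
crank [([244, 220], 0.95), ([252, 160], 0.93), ([277, 189], 0.75), ([303, 156], 0.72)]
socket [([302, 155], 0.75), ([252, 161], 0.58), ([277, 186], 0.57), ([246, 219], 0.56)]
handle_top [([282, 190], 0.72), ([252, 141], 0.71), ([257, 203], 0.68)]
unit [([349, 312], 0.71)]
square_end [([290, 251], 0.58), ([202, 262], 0.2)]
carriage_edge [([205, 153], 0.65), ([344, 317], 0.57)]
buffer [([346, 310], 0.77), ([347, 320], 0.45)]
top {'vfov': 51.27733444467627, 'cx': 276.9493857753458, 'cy': 210.688532322256, 'R': array([[ 0.00220753, -0.99997418,  0.00683883],
       [-0.99510902, -0.00287208, -0.098741  ],
       [ 0.0987581 , -0.00658741, -0.99508967]]), 't': array([-0.07787512,  0.54410393,  1.13449773])}
crank [([305, 192], 0.94), ([378, 246], 0.88), ([334, 250], 0.74), ([361, 300], 0.72)]
socket [
[... 271 characters left out ...]
8], 0.6)]
buffer [([166, 209], 0.85)]
{'time_s': 0.8, 'joints': array([ 9.30539315e+01,  2.05430162e+01,  6.81233936e-01, -2.53950701e-03,
       -7.01362008e+01, -1.65100913e+01]), 'qd': array([ 0.14417862,  0.12577227,  0.01016122, -0.02021707, -0.03251677,
       -0.01404903]), 'joint_torque': array([-2.32062026e-03, -5.82281399e+01,  2.93299341e+01,  7.00229153e+00,
        1.25867949e-02, -2.54314961e-05]), 'tcp_pos': array([0.1570336, 0.6564403, 0.1978855]), 'eef_rot': array([-1.79998745e+02,  2.86314183e-03, -1.34570226e+01]), 'contact_force': array([ 0.21721977, -0.37013097, -0.57019795]), 'moment': array([-0.02629817,  0.02581328,  0.00142614]), 'gripper_width': 0.08729885702671247}
```

View pics/scene0.png

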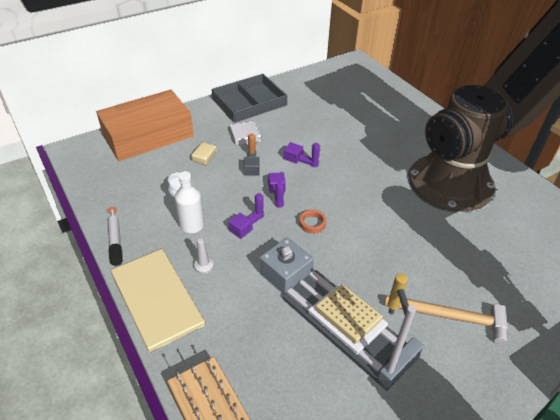

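View pics/top0.png

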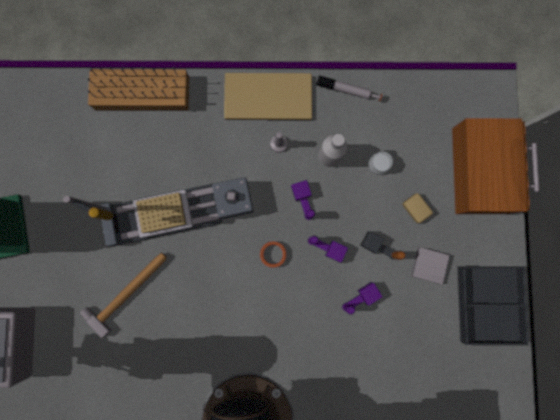

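Candidates for the crank: purple at scene (300,155), (277,189) and (246,219), and one dark with a brown handle at scene (252,160) / top (378,244). The dark one fits "dark steel with wooden handle". I'll confirm this in a crop.

```bash
cat > h.py <<'E'
import numpy as np, cv2
from plant import r
def K(n):
    c=r.camera_params(n); f=210/np.tan(np.radians(c["vfov"]/2)); return f,c
def ray(n,uv,z):
    f,c=K(n); d=c["R"].T@np.array([(uv[0]-c["cx"])/f,(uv[1]-c["cy"])/f,1]); o=-c["R"].T@c["t"]
    return o+d*(z-o[2])/d[2]
def proj(n,X):
    f,c=K(n); p=c["R"]@np.asarray(X)+c["t"]; return np.array([c["cx"]+f*p[0]/p[2],c["cy"]+f*p[1]/p[2]])
def crop(n,src,box,s,out):
    im=cv2.imread(src); x0,y0,x1,y1=box
    cv2.imwrite(out,cv2.resize(im[y0:y1,x0:x1],None,fx=s,fy=s,interpolation=cv2.INTER_CUBIC))
E
python3 - <<'E'
from h import *
a=cv2.imread("pics/scene0.png"); b=cv2.imread("pics/top0.png")
R=lambda i,x,y,w,h,s:cv2.resize(i[y:y+h,x:x+w],None,fx=s,fy=s,interpolation=cv2.INTER_CUBIC)
A=R(a,220,115,75,75,5.3); B=R(b,345,215,75,75,5.3)
cv2.imwrite("pics/c1.png",np.clip(np.hstack([A[:397,:397],B[:397,:397]]).astype(float)*1.5,0,255).astype(np.uint8))
A=R(a,250,230,75,75,5.3); B=R(b,195,160,75,75,5.3)
cv2.imwrite("pics/c2.png",np.clip(np.hstack([A[:397,:397],B[:397,:397]]).astype(float)*1.3,0,255).astype(np.uint8))
E
```

```text
(no output)
```

View pics/c1.png

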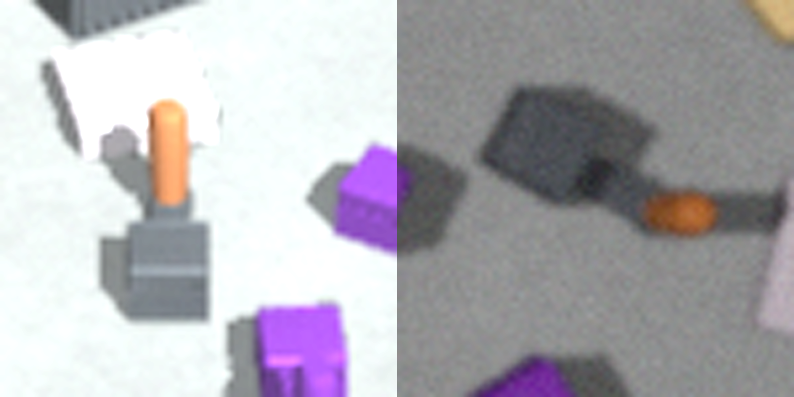

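View pics/c2.png

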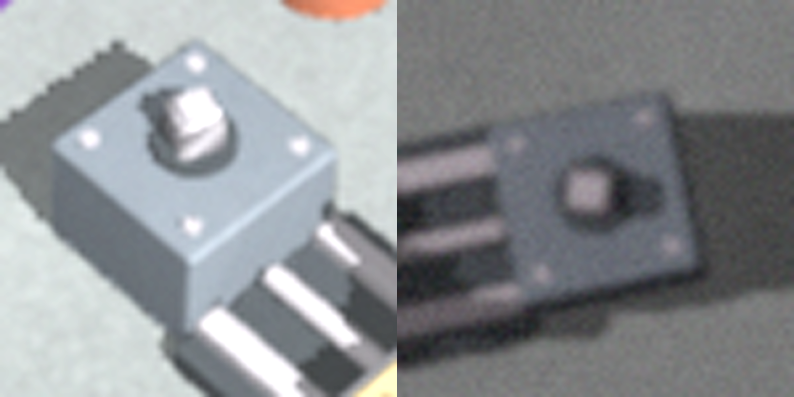

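Crop shows the dark steel hub (scene ~(252,165)) with an orange-brown wooden handle (top ~(252,136)); it's the real crank, the other three are purple. The shaft end is at scene ~(286,252) and top ~(231,196), turned relative to the gearbox. Next I'll fit the poses.

```bash
cat >> h.py <<'E'
from scipy.optimize import least_squares
def T(p,pts):
    c,s=np.cos(p[2]),np.sin(p[2]); pts=np.asarray(pts,float)
    return np.c_[p[0]+c*pts[:,0]-s*pts[:,1],p[1]+s*pts[:,0]+c*pts[:,1],pts[:,2]]
def box(x0,x1,y0,y1,z0,z1): return [(x,y,z) for x in(x0,x1) for y in(y0,y1) for z in(z0,z1)]
CR=[box(-.022,.022,-.022,.022,0,.036),box(.022,.082,-.01,.01,0,.014),
    [(.07+.0115*np.cos(a),.0115*np.sin(a),z) for a in np.arange(0,6.28,.3) for z in(.014,.074)]]
def outl(im,n,p,s,o,parts,col=(0,255,255)):
    for b in parts:
        P=np.array([proj(n,X) for X in T(p,b)]); h=cv2.convexHull(((P-o+.5)*s*8).astype(np.int32))
        cv2.polylines(im,[h],True,col,1,cv2.LINE_AA,3)
E
python3 - <<'E'
from h import *
for z,n,uv in ((.036,"scene",(251.9,161.6)),(.074,"scene",(251.7,135.4)),(.036,"top",(373.5,242)),(.074,"top",(400.5,255.2)),(.092,"scene",(285.5,251)),(.092,"top",(231,196))):
    print(n,uv,ray(n,uv,z).round(4))
E
```

```text
scene (251.9, 161.6) [ 0.4646 -0.3237  0.036 ]
scene (251.7, 135.4) [ 0.4298 -0.3858  0.074 ]
top (373.5, 242) [ 0.4617 -0.3296  0.036 ]
top (400.5, 255.2) [ 0.4275 -0.3886  0.074 ]
scene (285.5, 251) [0.5821 0.0442 0.092 ]
top (231, 196) [0.5746 0.0395 0.092 ]
```

```bash
cat > fit.py <<'E'
from h import *
sc=np.array([(193,40),(335,157),(187,260),(55,147)])/5.3+[250,230]
tp=(np.array([(493,130),(665,93),(700,268),(525,305)])-[397,0])/5.3+[195,160]
sq=[(a*.045,b*.045,.066) for a,b in((-1,-1),(-1,1),(1,1),(1,-1))]
def order(P,obs): # nearest assign
    return np.array([obs[np.argmin(((obs-q)**2).sum(1))]-q for q in P])
for use in ("s","t","st"):
    def res(p):
        o=[]
        for n,ob in (("scene",sc),("top",tp)):
            if n[0] in use: o.append(order(np.array([proj(n,X) for X in T(p,sq)]),ob).ravel())
        return np.concatenate(o)
    s=min((least_squares(res,[.578,.042,y]) for y in (0,.2,.4,-.2,-.4)),key=lambda s:s.cost)
    print(use,s.x[:2].round(4),np.degrees(s.x[2]).round(1),np.abs(s.fun).max().round(2))
U=s.x
C=[.463,-.3265,np.radians(-119.7)]
for n in ("scene","top"):
    im=cv2.imread(f"pics/{n}0.png")
    o=np.array([220,115] if n=="scene" else [345,215]); S=7
    A=np.clip(cv2.resize(im[o[1]:o[1]+75,o[0]:o[0]+57],None,fx=S,fy=S,interpolation=cv2.INTER_CUBIC)*1.4,0,255).astype(np.uint8)
    if n=="top": A=np.clip(cv2.resize(im[o[1]:o[1]+75,o[0]:o[0]+75],None,fx=S,fy=S,interpolation=cv2.INTER_CUBIC)*1.6,0,255).astype(np.uint8)[:, :400]
    else: A=A[:, :399]
    outl(A,n,C,S,o,CR); cv2.imwrite(f"pics/o_{n}.png",A)
cv2.imwrite("pics/o1.png",np.hstack([cv2.imread("pics/o_scene.png")[:525],cv2.imread("pics/o_top.png")[:525]]))
E
python3 fit.py
```

```text
s [0.5793 0.0445] 11.9 1.99
t [0.5743 0.0381] 11.9 1.12
st [0.5765 0.0409] 11.9 2.27
```

View pics/o1.png

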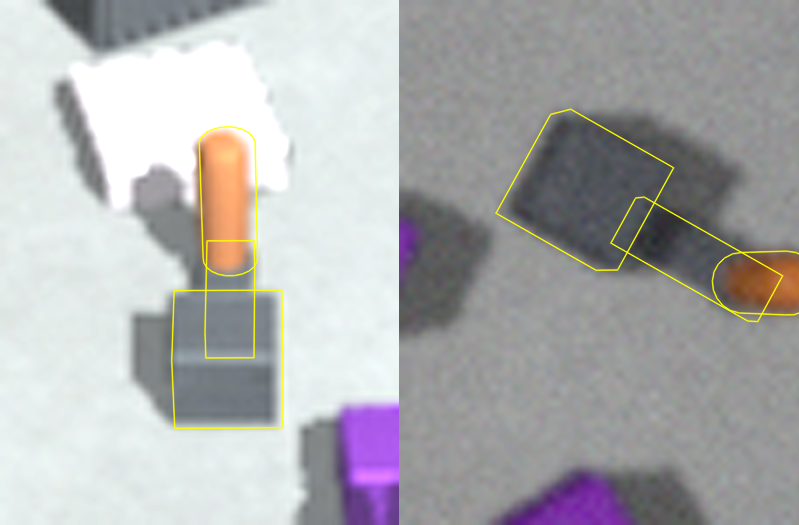

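Run:
```python
from h import *
SH=lambda:None
row=[]
for n,o,c in (("scene",[272,238],(.5793,.0445)),("top",[216,181],(.5743,.0381))):
    im=cv2.imread(f"pics/{n}0.png"); o=np.array(o); S=13
    for th in (None,0,12,25,45,65):
        A=np.clip(cv2.resize(im[o[1]:o[1]+30,o[0]:o[0]+30],None,fx=S,fy=S,interpolation=cv2.INTER_CUBIC)*(1.0 if n=="scene" else 1.6),0,255).astype(np.uint8)
        if th is not None:
            t=.0075;b=.01
            outl(A,n,[*c,np.radians(th)],S,o,[box(-t,t,-t,t,.092,.092),box(-b,b,-b,b,.068,.088)])
            cv2.putText(A,str(th),(5,25),0,.8,(0,0,255),2)
        row.append(cv2.resize(A,(264,264)))
for i in (0,1):
    cv2.imwrite(f"pics/s{i}.png",np.vstack([np.hstack(row[6*i:6*i+3]),np.hstack(row[6*i+3:6*i+6])]))
```

```text
(no output)
```

View pics/s0.png

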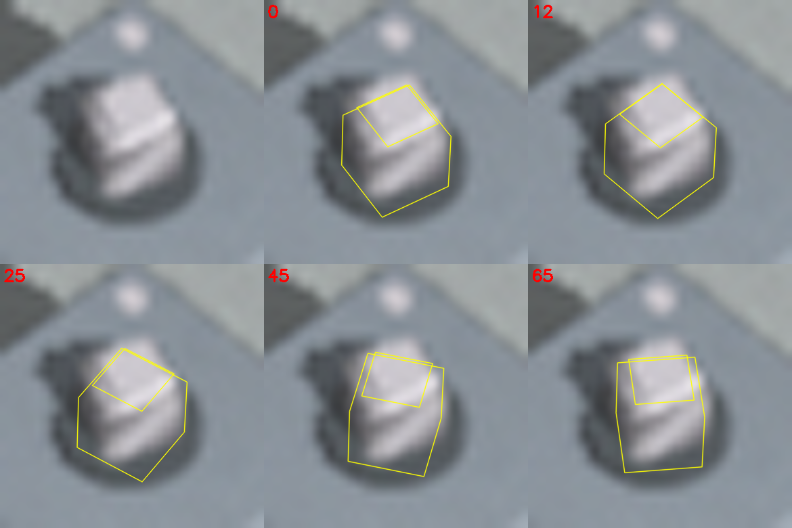

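View pics/s1.png

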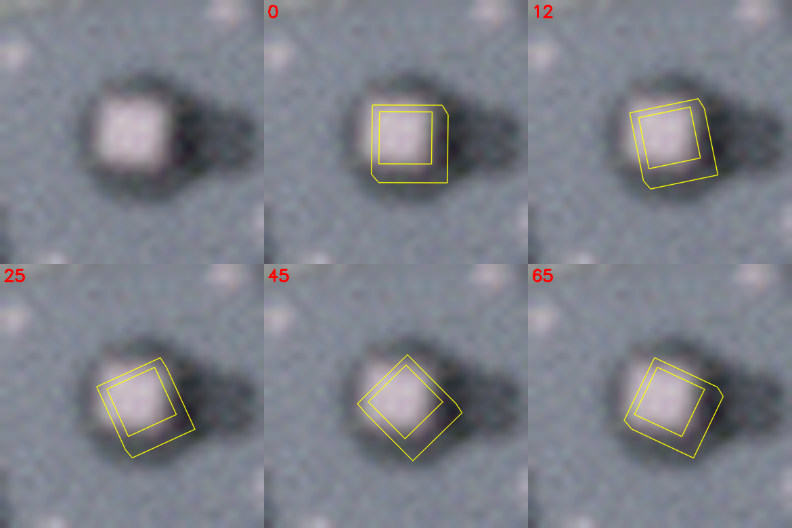

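Run:
```python
from h import *
ims=[cv2.imread("pics/top0.png").astype(float)]+[r.capture("top")[...,::-1].astype(float) for _ in range(6)]
im=np.mean(ims,0); cv2.imwrite("pics/topavg.png",im)
A=cv2.resize(im[181:211,216:246],None,fx=10,fy=10,interpolation=cv2.INTER_CUBIC).mean(2)
print(A.max(),np.median(A))
for t in (110,120,130,140):
    m=(A>t).astype(np.uint8); k,l,s,c=cv2.connectedComponentsWithStats(m); i=l[130,150] or 1+np.argmax(s[1:,4])
    P=np.argwhere(l==i)[:,::-1].astype(np.int32); q=cv2.minAreaRect(P); print(t,s[i,4],np.array(q[0])/10+[216,181],np.array(q[1])/10,q[2])
    # 4-fold moment angle
    d=P-P.mean(0); z=d[:,0]+1j*d[:,1]; print(np.degrees(np.angle(np.sum(z**4)))/4-45)
```

```text
122.87571557647813 85.15669508621517
110 2467 [230.83726196 195.89602814] [5.32845573 4.98823051] 6.009006023406982
-84.10066993522045
120 864 [230.85 195.9 ] [2.8 3.5] 90.0
-0.076104033796355[ WARN:0@8.868] global loadsave.cpp:1063 imwrite_ Unsupported depth image for selected encoder is fallbacked to CV_8U.
Traceback (most recent call last):
ValueError: attempt to get argmax of an empty sequence
```

Run:
```python
from h import *
im=cv2.imread("pics/topavg.png")
A=cv2.resize(im[181:211,216:246],None,fx=10,fy=10,interpolation=cv2.INTER_CUBIC).mean(2)
for t in (98,101,104,107,110,113):
    m=(A>t).astype(np.uint8); k,l,s,c=cv2.connectedComponentsWithStats(m); i=l[150,150]
    P=np.argwhere(l==i)[:,::-1].astype(np.int32); q=cv2.minAreaRect(P)
    d=P-P.mean(0); z=d[:,0]+1j*d[:,1]
    print(t,s[i,4],np.array(q[0])/10+[216,181],np.array(q[1])/10,round(q[2],1),round((np.degrees(np.angle(-np.sum(z**4)))/4),1))
# scene: similar polygon view
n="scene";o=np.array([272,238]);S=13;row=[]
ims=np.mean([r.capture("scene")[...,::-1].astype(float) for _ in range(4)],0)
for th in (-10,-5,0,5,None,10):
    B=cv2.resize(ims[o[1]:o[1]+30,o[0]:o[0]+30],None,fx=S,fy=S,interpolation=cv2.INTER_CUBIC).clip(0,255).astype(np.uint8)
    if th is not None:
        t=.0075;b=.01
        outl(B,n,[.5806,.0475,np.radians(th)],S,o,[box(-t,t,-t,t,.092,.092),box(-b,b,-b,b,.07,.088)]); cv2.putText(B,str(th),(5,25),0,.8,(0,0,255),2)
    row.append(cv2.resize(B,(264,264)))
cv2.imwrite("pics/s2.png",np.vstack([np.hstack(row[:3]),np.hstack(row[3:])]))
```

```text
98 3732 [230.81386108 195.91138611] [6.61699753 6.28863525] 5.7 8.5
101 3421 [230.80786133 195.89104919] [6.33064156 5.9143261 ] 7.6 8.4
104 3082 [230.79834442 195.8638031 ] [6.0168335  5.58393936] 6.8 7.4
107 2762 [230.81449432 195.87281036] [5.7217289  5.25242386] 5.4 6.1
110 2443 [230.81979675 195.86837616] [5.31387672 4.96041222] 6.8 5.8
113 2114 [230.83780518 195.85975647] [4.99150581 4.63812485] 6.3 7.4
```

View pics/s2.png

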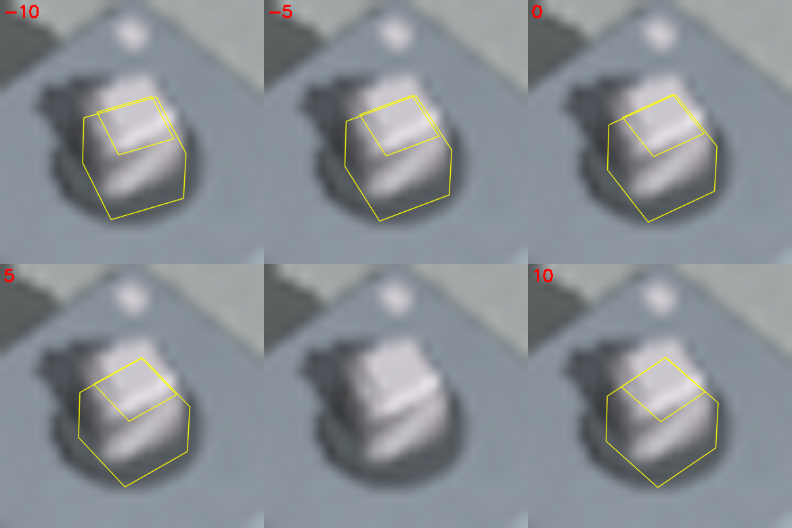

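Shaft yaw ≈ -6.5° (mod 90); target crank yaw -96.5°. I'll raise over the torch post and go to the crank.

```bash
cat >> h.py <<'E'
def delta(x,y,z,yaw):
    s=r.get_state(); p=s["tcp_pos"]; a=np.radians(s["eef_rot"][2]); d=np.array([x,y,z])-p
    dy=(yaw-s["eef_rot"][2]+180)%360-180
    print("tool d:",round(d[0]*np.cos(a)+d[1]*np.sin(a),4),round(d[0]*np.sin(a)-d[1]*np.cos(a),4),round(-d[2],4),"az",round(-np.radians(dy),3),"| at",p.round(4),s["eef_rot"].round(1),"t",round(s["time_s"],1),"F",s["contact_force"].round(1),"w",round(s["gripper_width"],4))
E
python3 -m inch '0 0 -0.041 0 0 0 1; 0 0 -0.041 0 0 0 1; 0 0 -0.041 0 0 0 1; .0268 .0197 0 0 0 0 1; .0268 .0197 0 0 0 0 1; .0268 .0197 0 0 0 0 1; .0268 .0197 0 0 0 0 1; .0268 .0197 0 0 0 0 1; .0268 .0197 0 0 0 0 1; .0268 .0197 0 0 0 0 1; .0268 .0197 0 0 0 0 1; .0268 .0197 0 0 0 0 1; .0268 .0197 0 0 0 0 1; .0268 .0197 0 0 0 0 1; .0268 .0197 0 0 0 0 1; .0268 .0197 0 0 0 0 1; .0268 .0197 0 0 0 0 1; .0268 .0197 0 0 0 0 1; .0268 .0197 0 0 0 0 1' 30
python3 -m inch '.0058 .0335 0 0 0 0 1; .0058 .0335 0 0 0 0 1; .0058 .0335 0 0 0 0 1; .0058 .0335 0 0 0 0 1; .0058 .0335 0 0 0 0 1; .0058 .0335 0 0 0 0 1; .0058 .0335 0 0 0 0 1; .0058 .0335 0 0 0 0 1; .0058 .0335 0 0 0 0 1; .0058 .0335 0 0 0 0 1; .0058 .0335 0 0 0 0 1; .0058 .0335 0 0 0 0 1; .0058 .0335 0 0 0 0 1; .0058 .0335 0 0 0 0 1; .0058 .0335 0 0 0 0 1; .0058 .0335 0 0 0 0 1; .0058 .0335 0 0 0 0 1'
python3 -m inch '0 0 .01 0 0 .11 1; 0 0 .01 0 0 .11 1; 0 0 .01 0 0 .11 1; 0 0 .01 0 0 .11 1; 0 0 .01 0 0 .11 1; 0 0 .01 0 0 .11 1; 0 0 .01 0 0 .11 1; 0 0 .01 0 0 .11 1; 0 0 .01 0 0 .11 1; 0 0 .01 0 0 .11 1; 0 0 .01 0 0 .11 1; 0 0 .01 0 0 .11 1; 0 0 .01 0 0 .11 1; 0 0 .01 0 0 .11 1; 0 0 .01 0 0 .11 1; 0 0 .01 0 0 .11 1; 0 0 .01 0 0 .095 1; 0 0 0 0 0 0 1'
python3 -c "
from h import *
delta(.463,-.3265,.02,-119.7)
for n in ('scene','top'): cv2.imwrite(f'pics/{n}1.png',r.capture(n)[...,::-1])"
```

```text
time_s: 2.88
tcp_pos: [0.5015, 0.2487, 0.3212]
eef_rot: [-180.0, -0.0, -13.4]
contact_force: [0.5, 0.4, 0.2]
gripper_width: 0.0878
time_s: 4.3
tcp_pos: [0.4637, -0.3284, 0.3211]
eef_rot: [-180.0, -0.0, -13.5]
contact_force: [0.6, 0.9, -0.0]
gripper_width: 0.0875
time_s: 5.8
tcp_pos: [0.463, -0.3261, 0.1489]
eef_rot: [179.8, -0.0, -120.0]
contact_force: [-0.7, 0.6, -0.2]
gripper_width: 0.0875
tool d: 0.0004 -0.0002 0.1289 az -0.005 | at [ 0.463  -0.3261  0.1489] [ 179.8   -0.  -120. ] t 5.8 F [-0.7  0.6 -0.2] w 0.0875
```

View both.

```bash
python3 -c "
from h import *
o=[]
for n,x,y in (('scene',185,60),('top',310,180)):
    o.append(cv2.resize(cv2.imread(f'pics/{n}1.png')[y:y+130,x:x+130],(400,400),interpolation=cv2.INTER_CUBIC))
cv2.imwrite('pics/v1.png',np.hstack(o))"
```

```text
(no output)
```

View pics/v1.png

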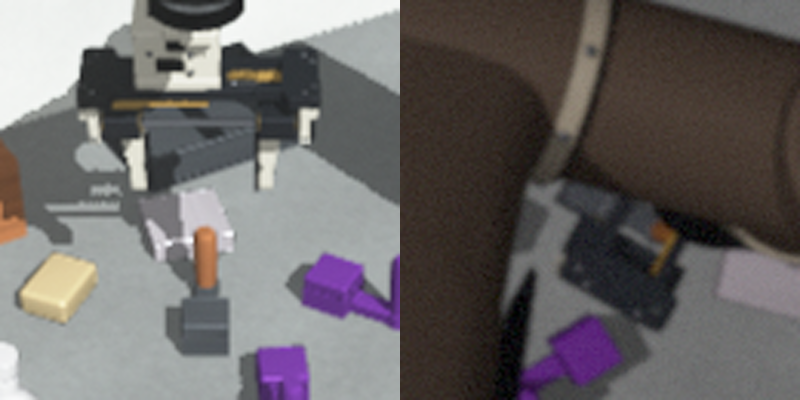

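```bash
python3 -c "
from h import *
s=r.get_state();p=s['tcp_pos'];a=np.radians(s['eef_rot'][2])
for k in (-.044,-.055,0,.044,.055):
  for tx in (-.0095,.0095):
    print(k,tx,proj('scene',p+np.array([np.sin(a)*k+np.cos(a)*tx,-np.cos(a)*k+np.sin(a)*tx,0])).round(1))
o=[]
S=8
A=cv2.resize(cv2.imread('pics/scene1.png')[95:145,205:305],None,fx=S,fy=S,interpolation=cv2.INTER_CUBIC)
cv2.imwrite('pics/v2.png',A)"
```

```text
-0.044 -0.0095 [233.9 129.9]
-0.044 0.0095 [234.1 125.6]
-0.055 -0.0095 [229.8 129.9]
-0.055 0.0095 [230.  125.7]
0 -0.0095 [250.5 129.8]
0 0.0095 [250.6 125.6]
0.044 -0.0095 [267.1 129.7]
0.044 0.0095 [267.  125.5]
0.055 -0.0095 [271.2 129.7]
0.055 0.0095 [271.1 125.5]
```

View pics/v2.png

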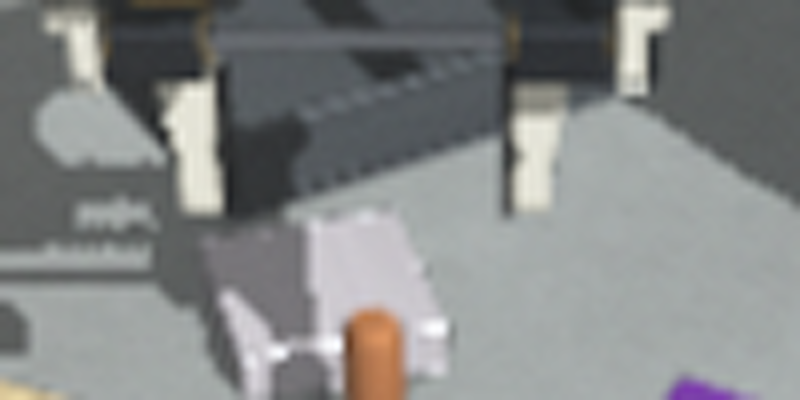

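```bash
python3 -m inch '0 0 .015 0 0 0 1; 0 0 .015 0 0 0 1; 0 0 .015 0 0 0 1; 0 0 .015 0 0 0 1; 0 0 .015 0 0 0 1; 0 0 .014 0 0 0 1; 0 0 0 0 0 0 1'
python3 -c "
from h import *
for n in ('scene','top'): cv2.imwrite(f'pics/{n}2.png',r.capture(n)[...,::-1])
delta(.463,-.3265,.02,-119.7)
s=r.get_state();p=s['tcp_pos'];a=np.radians(s['eef_rot'][2])
for k in (-.044,.044):
  for tx in (-.0095,.0095):
    print(k,tx,proj('scene',p+np.array([np.sin(a)*k+np.cos(a)*tx,-np.cos(a)*k+np.sin(a)*tx,0])).round(1))
S=8
A=cv2.resize(cv2.imread('pics/scene2.png')[110:185,205:305],None,fx=S,fy=S,interpolation=cv2.INTER_CUBIC)
cv2.imwrite('pics/v3.png',A)"
```

```text
time_s: 6.48
tcp_pos: [0.4631, -0.3262, 0.0601]
eef_rot: [179.8, -0.0, -119.6]
contact_force: [-1.2, -0.3, -0.1]
gripper_width: 0.0873
tool d: 0.0004 0.0015 0.0425 az 0.002 | at [ 0.4645 -0.3269  0.0625] [-180.    -0.  -119.6] t 6.6 F [-0.7 -0.2  0.3] w 0.0878
-0.044 -0.0095 [235.3 155.9]
-0.044 0.0095 [235.5 151.6]
0.044 -0.0095 [267.  155.7]
0.044 0.0095 [266.9 151.4]
```

View pics/v3.png

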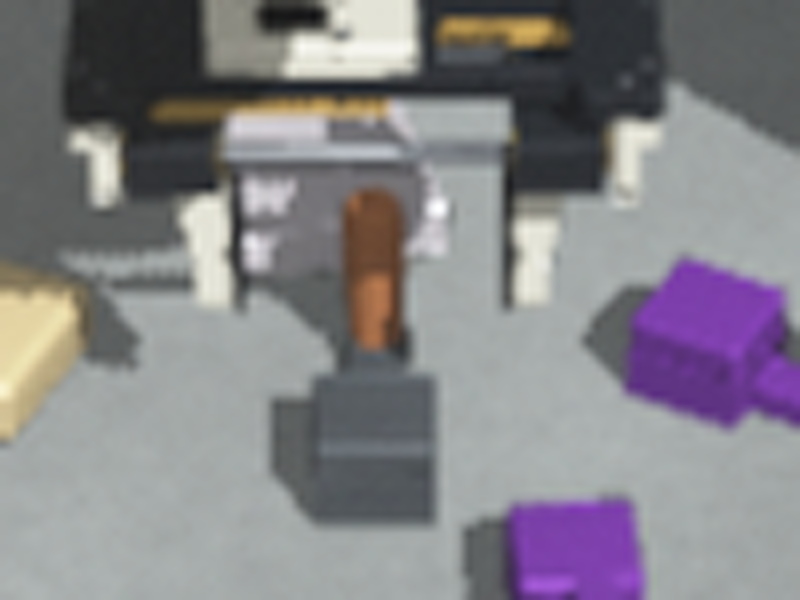

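```bash
python3 -m inch '0 0 0 0 0 0 .65; 0 0 0 0 0 0 .65; 0 0 0 0 0 0 .65; 0 0 0 0 0 0 .65; 0 0 0 0 0 0 .65; 0 0 0 0 0 0 .65'
python3 -c "
from h import *
cv2.imwrite('pics/scene3.png',r.capture('scene')[...,::-1]);cv2.imwrite('pics/top3.png',r.capture('top')[...,::-1])
delta(.463,-.3265,.02,-119.7)
S=8
A=cv2.resize(cv2.imread('pics/scene3.png')[110:185,205:255],None,fx=S,fy=S,interpolation=cv2.INTER_CUBIC)
B=cv2.resize(cv2.imread('pics/top3.png')[205:280,345:395],None,fx=S,fy=S,interpolation=cv2.INTER_CUBIC)*2
A=cv2.resize(cv2.imread('pics/scene3.png')[110:185,205:305],None,fx=5,fy=5,interpolation=cv2.INTER_CUBIC)
B=cv2.resize(cv2.imread('pics/top3.png')[205:280,345:405],None,fx=5,fy=5,interpolation=cv2.INTER_CUBIC)*2
cv2.imwrite('pics/v4.png',np.hstack([A,B]))"
```

```text
time_s: 7.08
tcp_pos: [0.4642, -0.3267, 0.0621]
eef_rot: [-180.0, 0.0, -119.7]
contact_force: [-0.9, 0.5, -0.4]
gripper_width: 0.0583
tool d: 0.0004 0.0011 0.042 az -0.001 | at [ 0.4642 -0.3267  0.062 ] [-180.     0.  -119.7] t 7.2 F [-0.6 -1.5  0.4] w 0.0572
```

View pics/v4.png

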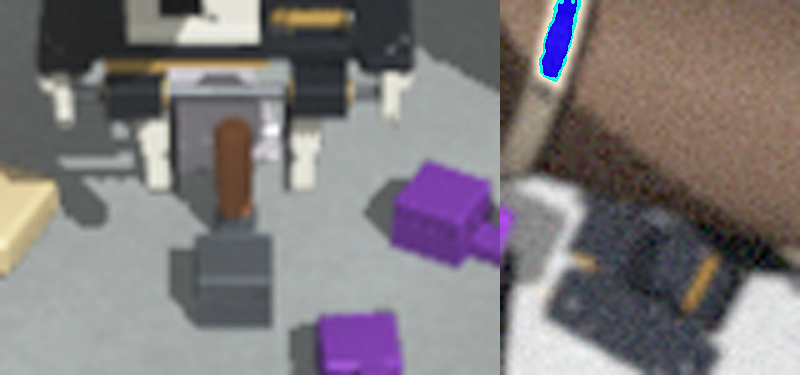

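```bash
python3 -c "
from h import *
s=r.get_state();p=s['tcp_pos'];P=[p[0],p[1],np.radians(s['eef_rot'][2])];z=p[2]
g=s['gripper_width']/2
F=[box(-.0095,.0095,g,g+.021,z,z+.066),box(-.0095,.0095,-g-.021,-g,z,z+.066),box(-.039,.039,-.0965,.0965,z+.066,z+.12)]
A=cv2.imread('pics/scene3.png')[90:185,195:315];A=cv2.resize(A,None,fx=5,fy=5,interpolation=cv2.INTER_CUBIC)
outl(A,'scene',P,5,np.array([195,90]),F)
B=cv2.imread('pics/top3.png')[190:285,320:420];B=np.clip(cv2.resize(B,None,fx=5,fy=5,interpolation=cv2.INTER_CUBIC).astype(int)*2,0,255).astype(np.uint8)
outl(B,'top',P,5,np.array([320,190]),F)
cv2.imwrite('pics/v5.png',cv2.resize(np.hstack([A,B]),None,fx=.72,fy=.72))"
```

```text
(no output)
```

View pics/v5.png

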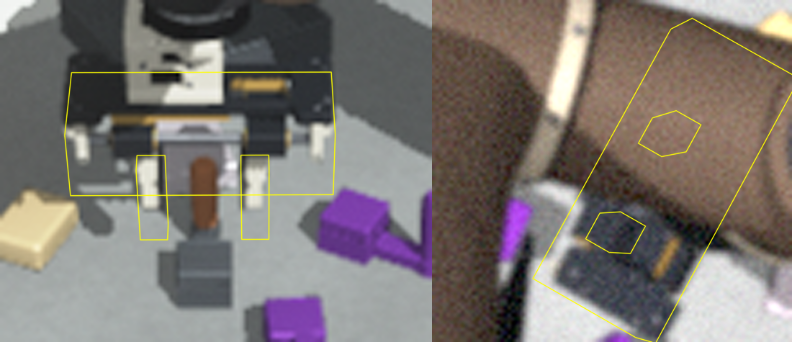

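The gripper in the scene picture shows its tips about 8 px higher (row ~148) than the reported TCP predicts (~156). I'll descend carefully and look again.

```bash
python3 -m inch '0 0 .008 0 0 0 .85; 0 0 .008 0 0 0 .85; 0 0 .008 0 0 0 .85; 0 0 .008 0 0 0 .85;  0 0 .008 0 0 0 .85; 0 0 0 0 0 0 .85; 0 0 0 0 0 0 .85'
cat > ov.py <<'E'
from h import *
import sys
k=sys.argv[1]
for n in ('scene','top'): cv2.imwrite(f'pics/{n}{k}.png',r.capture(n)[...,::-1])
s=r.get_state();p=s['tcp_pos'];P=[p[0],p[1],np.radians(s['eef_rot'][2])];z=p[2]
g=s['gripper_width']/2
print(p,s['eef_rot'].round(1),s['contact_force'].round(1))
F=[box(-.0095,.0095,g,g+.021,z,z+.066),box(-.0095,.0095,-g-.021,-g,z,z+.066),box(-.039,.039,-.0965,.0965,z+.066,z+.12)]
c=proj('scene',p).astype(int); x,y=max(c[0]-60,0),max(c[1]-60,0)
A=cv2.imread(f'pics/scene{k}.png')[y:y+110,x:x+120];A0=cv2.resize(A,None,fx=5,fy=5,interpolation=cv2.INTER_CUBIC);A=A0.copy()
outl(A,'scene',P,5,np.array([x,y]),F)
print('crop origin',x,y,'scale 3.6')
cv2.imwrite(f'pics/v{k}.png',cv2.resize(np.hstack([A0[:,:540],A[:,:540]]),None,fx=.72,fy=.72))
E
python3 ov.py 6
```

```text
time_s: 7.77
tcp_pos: [0.4637, -0.3266, 0.021]
eef_rot: [179.9, -0.0, -119.7]
contact_force: [0.5, 0.5, 0.8]
gripper_width: 0.0742
[ 0.46435406 -0.32675463  0.02193703] [-180.    -0.  -119.7] [-0.4 -0.4  0.1]
crop origin 191 104 scale 3.6
```

View pics/v6.png

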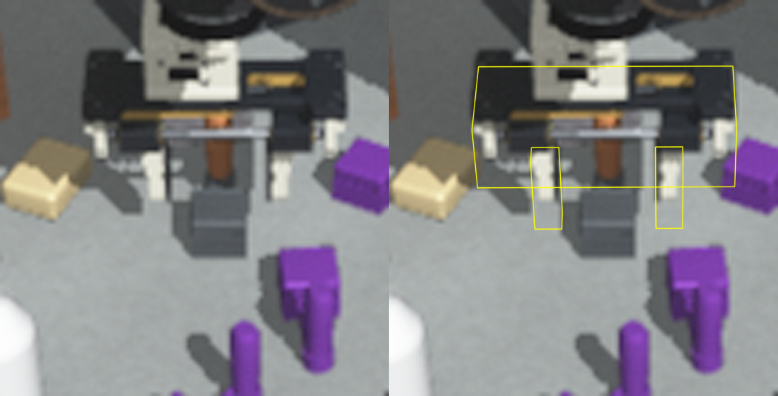

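```bash
python3 -m inch '0 0 .004 0 0 0 .85; 0 0 .004 0 0 0 .85; 0 0 .004 0 0 0 .85; 0 0 .002 0 0 0 .85; 0 0 0 0 0 0 .85; 0 0 0 0 0 0 .85'
python3 ov.py 7
```

```text
time_s: 8.37
tcp_pos: [0.464, -0.3266, 0.0077]
eef_rot: [180.0, -0.0, -119.7]
contact_force: [0.1, -0.5, -0.5]
gripper_width: 0.0744
[ 0.46425571 -0.3267318   0.00796366] [-180.    -0.  -119.7] [-0.5 -0.4  0.2]
crop origin 191 108 scale 3.6
```

View pics/v7.png

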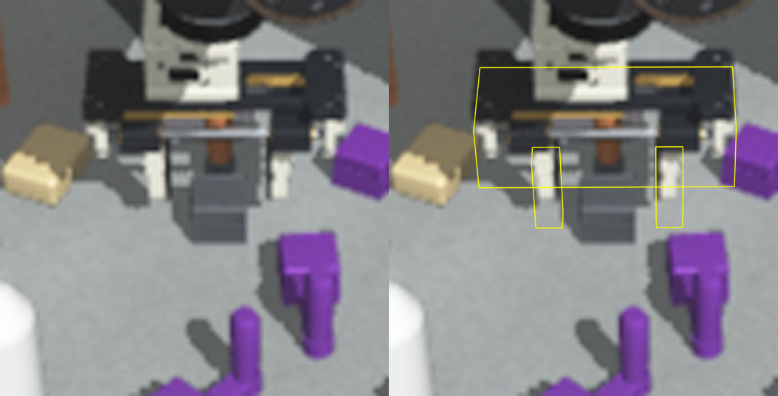

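```bash
python3 -m inch '0 0 0 0 0 0 .4; 0 0 0 0 0 0 .4; 0 0 0 0 0 0 .4; 0 0 0 0 0 0 .4; 0 0 0 0 0 0 .4; 0 0 0 0 0 0 .4; 0 0 0 0 0 0 .4; 0 0 0 0 0 0 .4' 25
python3 ov.py 8
```

```text
time_s: 9.13
tcp_pos: [0.4641, -0.3267, 0.0079]
eef_rot: [180.0, -0.0, -119.7]
contact_force: [0.2, 0.0, 0.0]
gripper_width: 0.0358
[ 0.46417956 -0.32668197  0.00788881] [-180.     0.  -119.7] [-0.1 -0.6  0.7]
crop origin 191 108 scale 3.6
```

View pics/v8.png

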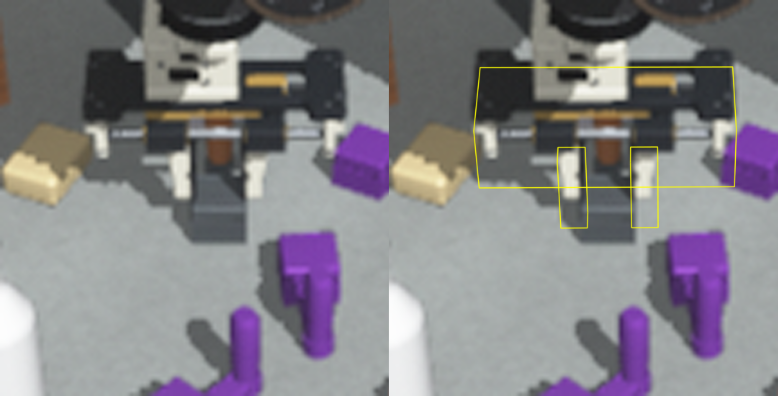

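```bash
python3 -c "
from h import *
a=[]
for k in (7,8):
  A=cv2.imread(f'pics/scene{k}.png')[130:180,205:255]; a.append(cv2.resize(A,(400,400),interpolation=cv2.INTER_CUBIC))
cv2.imwrite('pics/w.png',np.hstack(a))"
```

```text
(no output)
```

View pics/w.png

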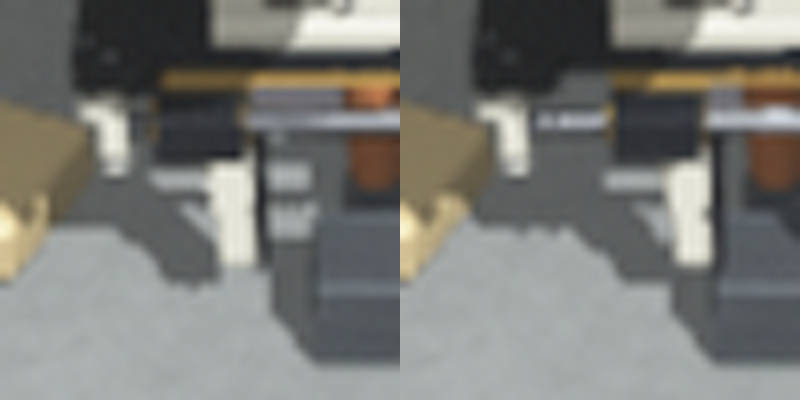

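```bash
python3 -c "
from h import *
print(proj('scene',[0,0,0]),proj('top',[0,0,0]),proj('top',[0,0,.1]))
a=np.radians(-119.7)
for uv in ((231.9,163.2),(237.0,163.2)): 
  X=ray('scene',uv,.008); d=X[:2]-r.get_state()['tcp_pos'][:2]; print(X, 'tool x',d@[np.cos(a),np.sin(a)],'tool y',d@[np.sin(a),-np.cos(a)])
A=cv2.imread('pics/scene0.png')[60:260,360:560];cv2.circle(A,tuple(proj('scene',[0,0,0]).astype(int)-[360,60]),2,(0,0,255),-1)
for q in np.arange(0,6.3,.1):
  cv2.circle(A,tuple(proj('scene',[.1*np.cos(q),.1*np.sin(q),0]).astype(int)-[360,60]),0,(0,255,255),-1)
B=cv2.imread('pics/top0.png')[300:420,150:350];B=B*2
for q in np.arange(0,6.3,.1):
  cv2.circle(B,tuple(proj('top',[.1*np.cos(q),.1*np.sin(q),0]).astype(int)-[150,300]),0,(0,255,255),-1)
B=cv2.copyMakeBorder(B,0,80,0,0,0)
cv2.imwrite('pics/base.png',cv2.resize(np.hstack([A,B]),None,fx=2,fy=2))"
```

```text
[450.73301308 181.97883989] [246.91501018 420.53503175] [244.31647027 436.53640097]
[ 0.50246481 -0.37614049  0.008     ] tool x 0.02399247558056138 tool y -0.057760434946190556
[ 0.48969982 -0.36872785  0.008     ] tool x 0.02387814846052542 tool y -0.04299969611438456
```

View pics/base.png

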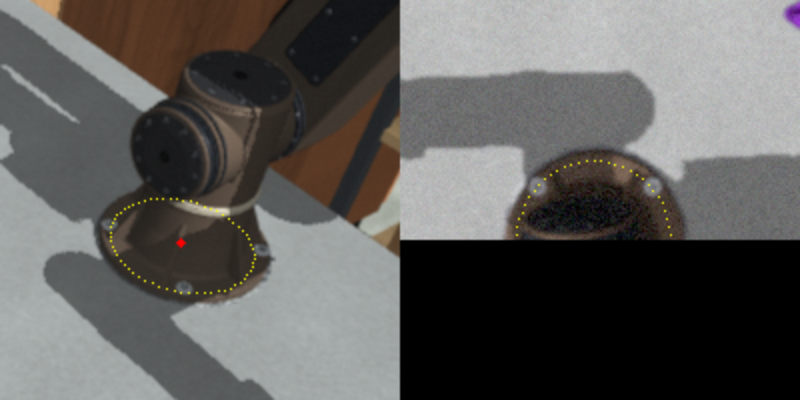

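Shadow geometry and the free closing to 36 mm (hub is 44 mm) both say that the tips are really ~28 mm higher than the reported TCP. I'll open and descend in small steps under force watch.

```bash
python3 -m inch '0 0 -.004 0 0 0 .8; 0 0 0 0 0 0 .8; 0 0 0 0 0 0 .8; 0 0 0 0 0 0 .8; 0 0 0 0 0 0 .8; 0 0 .004 0 0 0 .8; 0 0 .003 0 0 0 .8; 0 0 .003 0 0 0 .8; 0 0 0 0 0 0 .8; 0 0 0 0 0 0 .8'
```

```text
time_s: 10.07
tcp_pos: [0.4639, -0.3266, 0.0014]
eef_rot: [180.0, -0.0, -119.7]
contact_force: [0.6, -0.1, 0.7]
gripper_width: 0.0699
```

```bash
python3 -m inch '0 0 .002 0 0 0 .8; 0 0 .002 0 0 0 .8; 0 0 0 0 0 0 .8'; python3 ov.py 9
```

```text
time_s: 10.32
tcp_pos: [0.464, -0.3266, -0.0025]
eef_rot: [180.0, -0.0, -119.7]
contact_force: [0.3, 0.3, -0.4]
gripper_width: 0.0702
[ 0.46407745 -0.32663934 -0.00223014] [ 180.    -0.  -119.7] [ 0.3 -1.3 -0.1]
crop origin 191 111 scale 3.6
```

View pics/v9.png

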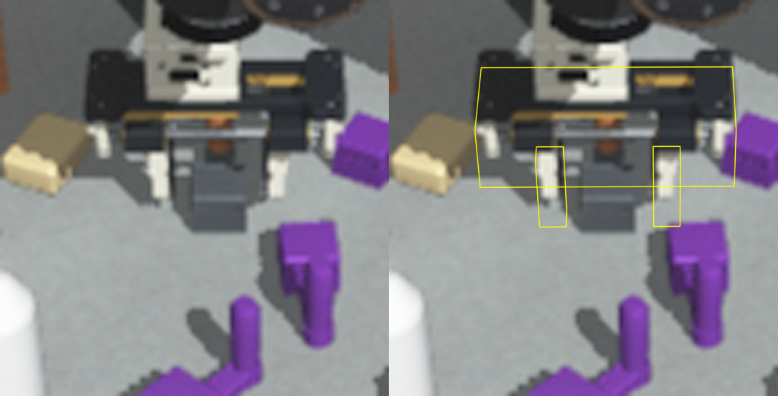

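```bash
python3 -m inch '0 0 .003 0 0 0 .8; 0 0 .003 0 0 0 .8; 0 0 0 0 0 0 .8'; python3 -m inch '0 0 .003 0 0 0 .8; 0 0 .003 0 0 0 .8; 0 0 0 0 0 0 .8';  python3 ov.py 10
```

```text
time_s: 10.67
tcp_pos: [0.4637, -0.3265, -0.0088]
eef_rot: [179.9, -0.0, -119.7]
contact_force: [-0.4, -0.1, -0.1]
gripper_width: 0.0702
time_s: 10.92
tcp_pos: [0.4637, -0.3265, -0.0148]
eef_rot: [179.9, -0.0, -119.7]
contact_force: [-0.8, 0.0, -0.2]
gripper_width: 0.0701
[ 0.46399233 -0.32663138 -0.01436289] [ 180.    -0.  -119.7] [0.4 0.5 0.7]
crop origin 191 114 scale 3.6
```

View pics/v10.png

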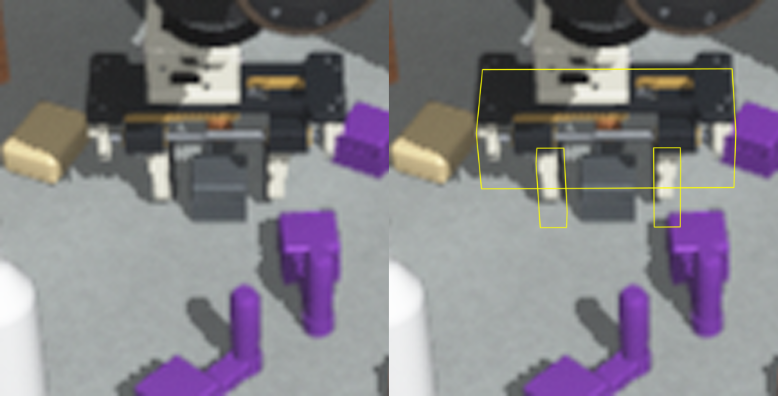

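```bash
python3 -m inch '0 0 .002 0 0 0 .8; 0 0 .002 0 0 0 .4; 0 0 0 0 0 0 .4; 0 0 0 0 0 0 .4; 0 0 0 0 0 0 .4; 0 0 0 0 0 0 .4; 0 0 0 0 0 0 .4; 0 0 0 0 0 0 .4' 45; python3 ov.py 11
```

```text
time_s: 11.68
tcp_pos: [0.4642, -0.3267, -0.0181]
eef_rot: [-180.0, 0.0, -119.7]
contact_force: [-0.4, 0.0, -0.3]
gripper_width: 0.0437
[ 0.46421852 -0.32668559 -0.01808804] [-180.     0.  -119.7] [-0.4  0.1 -0.5]
crop origin 191 115 scale 3.6
```

View pics/v11.png

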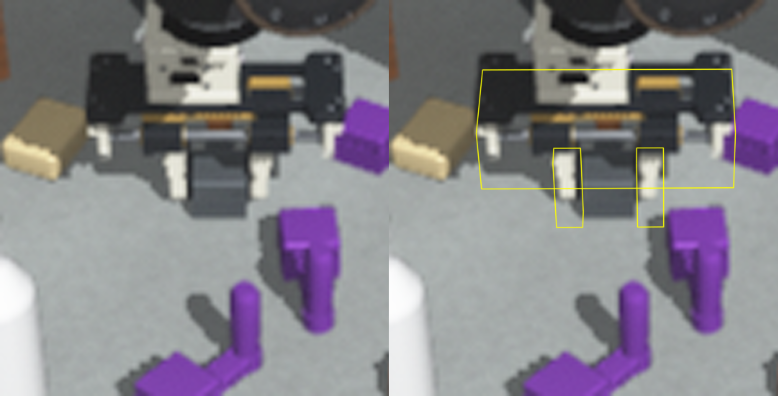

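```bash
python3 -m inch '0 0 -.01 0 0 0 .4; 0 0 -.02 0 0 0 .4; 0 0 -.03 0 0 0 .4; 0 0 -.03 0 0 0 .4; 0 0 -.03 0 0 0 .4; 0 0 -.03 0 0 0 .4; 0 0 0 0 0 0 .4'
python3 -m inch '-.0236 .0052 0 0 0 0 .4; -.0236 .0052 0 0 0 0 .4; -.0236 .0052 0 0 0 0 .4; -.0236 .0052 0 0 0 0 .4; -.0236 .0052 0 0 0 0 .4; -.0236 .0052 0 0 0 0 .4; -.0236 .0052 0 0 0 0 .4; -.0236 .0052 0 0 0 0 .4; -.0236 .0052 0 0 0 0 .4; -.0236 .0052 0 0 0 0 .4; -.0236 .0052 0 0 0 0 .4; -.0236 .0052 0 0 0 0 .4; -.0236 .0052 0 0 0 0 .4; -.0236 .0052 0 0 0 0 .4; -.0236 .0052 0 0 0 0 .4; -.0236 .0052 0 0 0 0 .4; 0 0 0 0 0 0 .4; 0 0 0 0 0 0 .4'
python3 -m inch '0 0 0 0 0 -.081 .4; 0 0 0 0 0 -.081 .4; 0 0 0 0 0 -.081 .4; 0 0 0 0 0 -.081 .4; 0 0 0 0 0 -.081 .4; 0 0 0 0 0 0 .4; 0 0 0 0 0 0 .4'
python3 ov.py 12; python3 -c "
from h import *
delta(.578,.042,.062,-96.5)"
```

```text
time_s: 12.37
tcp_pos: [0.4671, -0.3282, 0.1388]
eef_rot: [-179.5, 0.0, -119.7]
contact_force: [1.6, -0.5, -2.4]
gripper_width: 0.0436
time_s: 13.87
tcp_pos: [0.5787, 0.0436, 0.1313]
eef_rot: [179.9, -0.0, -119.6]
contact_force: [-1.3, -0.8, -4.0]
gripper_width: 0.0437
time_s: 14.45
tcp_pos: [0.5786, 0.0417, 0.1317]
eef_rot: [180.0, -0.0, -96.7]
contact_force: [0.6, 0.1, -3.1]
gripper_width: 0.0437
[0.57882844 0.04200369 0.13181135] [180.   -0.  -96.7] [-0.1  0.5 -3.7]
crop origin 226 178 scale 3.6
tool d: 0.0001 0.0008 0.0698 az -0.004 | at [0.5788 0.042  0.1318] [180.   -0.  -96.7] t 14.6 F [-0.1  0.5 -3.7] w 0.0435
```

```bash
python3 -c "
from h import *
A=cv2.imread('pics/scene12.png')[170:300,220:350];B=cv2.imread('pics/top12.png')[130:260,170:300]
cv2.imwrite('pics/x12.png',np.clip(np.hstack([cv2.resize(A,(400,400)).astype(int),cv2.resize(B,(400,400)).astype(int)*2]),0,255))"
```

```text
[ WARN:0@0.663] global loadsave.cpp:1063 imwrite_ Unsupported depth image for selected encoder is fallbacked to CV_8U.
```

View pics/x12.png

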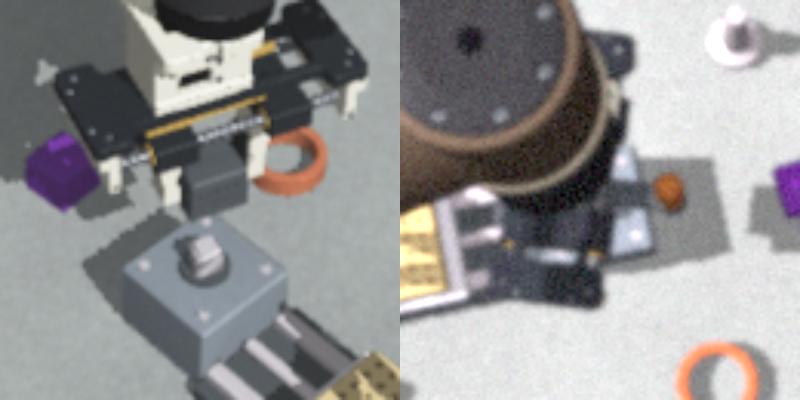

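```bash
python3 -m inch '0 0 .01 0 0 0 .4; 0 0 .01 0 0 0 .4; 0 0 .01 0 0 0 .4; 0 0 .01 0 0 0 .4; 0 0 .005 0 0 0 .4; 0 0 0 0 0 0 .4; 0 0 0 0 0 0 .4'
cat > ov2.py <<'E'
from h import *
import sys
k=sys.argv[1]
for n in ('scene','top'): cv2.imwrite(f'pics/{n}{k}.png',r.capture(n)[...,::-1])
s=r.get_state();p=s['tcp_pos'];z=p[2]+.018
print(p.round(4),s['eef_rot'].round(1),s['contact_force'].round(1),s['gripper_width'])
P=[p[0],p[1],np.radians(s['eef_rot'][2])]
C=[[(x,y,h+z) for x,y,h in b] for b in CR]
t=.0075;b=.01
out=[]
for n,o,g in (('scene',np.array([258,208]),1),('top',np.array([205,170]),2)):
    A=np.clip(cv2.resize(cv2.imread(f'pics/{n}{k}.png')[o[1]:o[1]+65,o[0]:o[0]+65],None,fx=6,fy=6,interpolation=cv2.INTER_CUBIC).astype(int)*g,0,255).astype(np.uint8)
    outl(A,n,P,6,o,C)
    outl(A,n,[.578,.042,np.radians(-6.5)],6,o,[box(-t,t,-t,t,.092,.092),box(-b,b,-b,b,.068,.088)],(0,0,255))
    out.append(A)
cv2.imwrite(f'pics/x{k}.png',np.hstack(out))
E
python3 ov2.py 13
```

```text
time_s: 15.13
tcp_pos: [0.5791, 0.0424, 0.0863]
eef_rot: [179.9, -0.0, -96.5]
contact_force: [-0.2, 0.5, -4.2]
gripper_width: 0.0438
[0.5797 0.0426 0.0872] [-180.     0.   -96.5] [ 0.5 -0.1 -3.3] 0.04386840455677066
```

View pics/x13.png

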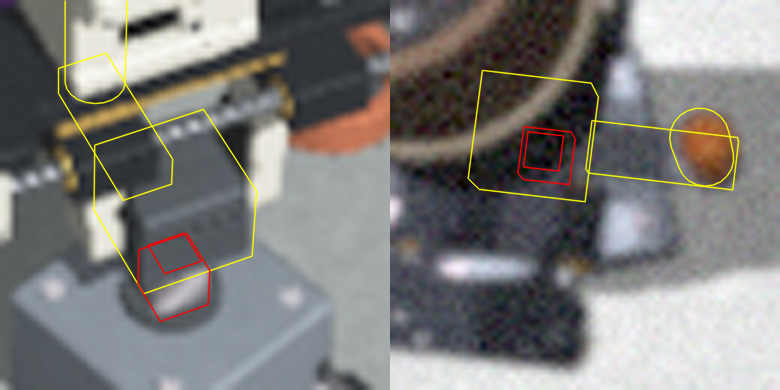

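```bash
python3 -c "
from h import *
uv=proj('scene',[.5806,.0475,.092])+[.3,-2.35]; print(uv,ray('scene',uv,.092))
print(ray('top',(230.82,195.88),.092))
# crank at start: measure offsets from overlay o1 (7x): real minus outline
u=proj('scene',[.463,-.3265,.036]); print('scene crank',ray('scene',u+np.array([-4,-1])/7,.036))
u=proj('top',[.463,-.3265,.036]); print('top crank',ray('top',u+np.array([11,6])/7,.036))
A=[cv2.resize(cv2.imread('pics/scene13.png')[225:275,265:315],(400,400),interpolation=cv2.INTER_CUBIC),cv2.resize(cv2.imread('pics/scene0.png')[225:275,265:315],(400,400),interpolation=cv2.INTER_CUBIC)]
cv2.imwrite('pics/y13.png',np.hstack(A))
A=[cv2.resize(cv2.imread('pics/o_scene.png'),(400,525)),cv2.imread('pics/o_top.png')]
"
```

```text
[287.12820255 249.37225156] [0.57639684 0.04200561 0.092     ]
[0.5749279  0.03993819 0.092     ]
scene crank [ 0.46409249 -0.32786077  0.036     ]
top crank [ 0.46076874 -0.33057996  0.036     ]
```

View pics/y13.png

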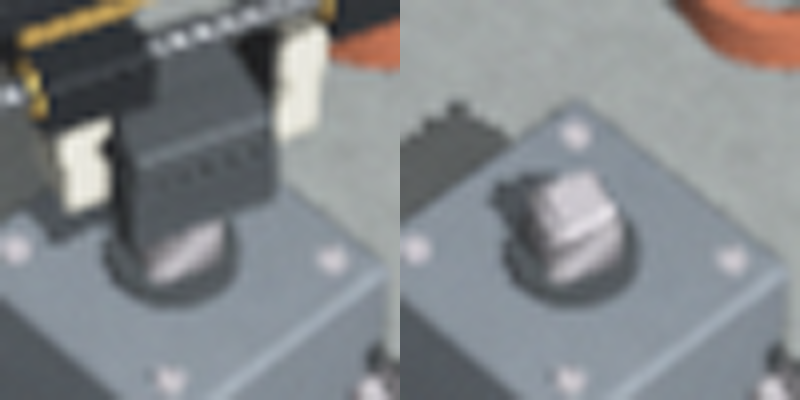

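```bash
python3 -m inch '-.0007 .002 0 0 0 0 .4; 0 0 .004 0 0 0 .4; 0 0 .004 0 0 0 .4; 0 0 .003 0 0 0 .4; 0 0 .002 0 0 0 .4; 0 0 .002 0 0 0 .4; 0 0 0 0 0 0 .4'
python3 -m inch '0 0 .0015 0 0 0 .4; 0 0 .0015 0 0 0 .4; 0 0 0 0 0 0 .4'
```

```text
time_s: 15.82
tcp_pos: [0.577, 0.0433, 0.0713]
eef_rot: [180.0, -0.0, -96.5]
contact_force: [0.6, 0.2, -3.4]
gripper_width: 0.0436
time_s: 16.07
tcp_pos: [0.5772, 0.0433, 0.0686]
eef_rot: [180.0, -0.0, -96.5]
contact_force: [0.3, 0.2, -4.0]
gripper_width: 0.0439
```

```bash
python3 -m inch '0 0 .002 0 0 0 .4; 0 0 .002 0 0 0 .4; 0 0 0 0 0 0 .4';python3 -m inch '0 0 .002 0 0 0 .4; 0 0 .002 0 0 0 .4; 0 0 0 0 0 0 .4'; python3 ov2.py 14
```

```text
time_s: 16.32
tcp_pos: [0.577, 0.0434, 0.0644]
eef_rot: [180.0, -0.0, -96.5]
contact_force: [0.0, -0.6, -3.0]
gripper_width: 0.0435
time_s: 16.57
tcp_pos: [0.577, 0.0433, 0.0604]
eef_rot: [180.0, -0.0, -96.5]
contact_force: [-1.3, 0.3, -4.3]
gripper_width: 0.0432
[0.5772 0.0433 0.0607] [180.   -0.  -96.5] [-0.2  0.2 -3.8] 0.04394531492094396
```

View pics/x14.png

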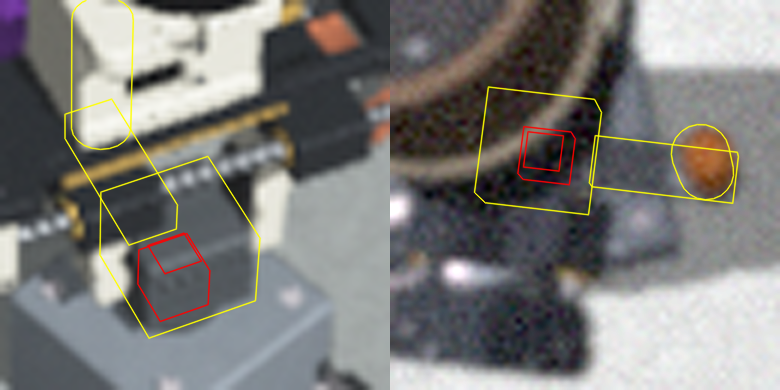

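Sliding down freely; underside at ≈0.079 and no contact force. Continuing to full seating.

```bash
python3 -m inch '0 0 .002 0 0 0 .4; 0 0 .002 0 0 0 .4; 0 0 0 0 0 0 .4';python3 -m inch '0 0 .0015 0 0 0 .4; 0 0 .0015 0 0 0 .4; 0 0 0 0 0 0 .4';python3 -m inch '0 0 .001 0 0 0 .4; 0 0 .001 0 0 0 .4; 0 0 0 0 0 0 .4'
```

```text
time_s: 16.92
tcp_pos: [0.577, 0.0433, 0.0564]
eef_rot: [180.0, -0.0, -96.5]
contact_force: [-0.7, 0.1, -3.7]
gripper_width: 0.0438
time_s: 17.17
tcp_pos: [0.5771, 0.0433, 0.0535]
eef_rot: [180.0, -0.0, -96.5]
contact_force: [0.0, -0.3, -4.5]
gripper_width: 0.0438
time_s: 17.42
tcp_pos: [0.5774, 0.0434, 0.052]
eef_rot: [-180.0, 0.0, -96.5]
contact_force: [-0.0, -0.5, -2.8]
gripper_width: 0.0438
```

```bash
python3 -m inch '0 0 .001 0 0 0 .4; 0 0 .001 0 0 0 .4; 0 0 0 0 0 0 .4; 0 0 0 0 0 0 .4'; python3 ov2.py 15
```

```text
time_s: 17.75
tcp_pos: [0.5774, 0.0434, 0.0519]
eef_rot: [-179.9, 0.0, -96.5]
contact_force: [-7.3, 1.2, 14.7]
gripper_width: 0.044
[0.5774 0.0434 0.0519] [-179.9    0.   -96.5] [-7.3  1.3 13.8] 0.04375463596642293
```

View pics/x15.png

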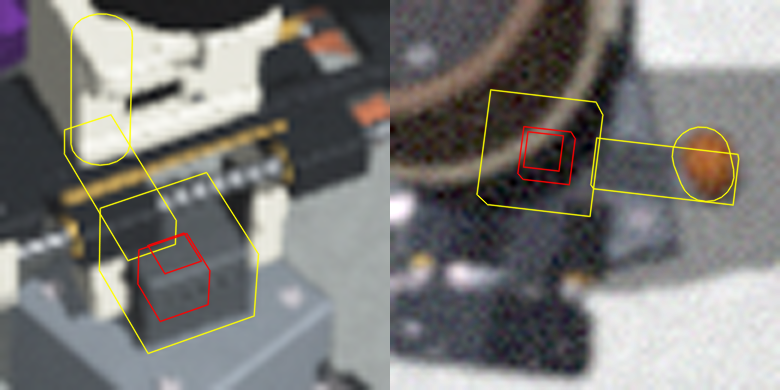

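```bash
python3 -m inch '0 0 -.001 0 0 0 .4; 0 0 -.001 0 0 0 .4; 0 0 0 0 0 0 .8; 0 0 0 0 0 0 .8; 0 0 0 0 0 0 .8; 0 0 0 0 0 0 .8; 0 0 0 0 0 0 .8; 0 0 0 0 0 0 .8; 0 0 -.01 0 0 0 .8; 0 0 -.02 0 0 0 .8; 0 0 -.02 0 0 0 .8; 0 0 -.02 0 0 0 .8; 0 0 -.015 0 0 0 .8; .015 0 0 0 0 0 .8; .02 0 0 0 0 0 .8; .02 0 0 0 0 0 .8; .016 0 0 0 0 0 .8; 0 0 0 0 0 0 .8'
python3 -c "
from h import *
delta(.5693,-.0263,.08,-96.5)
for n in ('scene','top'): cv2.imwrite(f'pics/{n}16.png',r.capture(n)[...,::-1])
A=cv2.imread('pics/scene16.png')[170:300,220:350];B=cv2.imread('pics/top16.png')[130:260,170:300]
cv2.imwrite('pics/x16.png',np.clip(np.hstack([cv2.resize(A,(400,400)).astype(int),cv2.resize(B,(400,400)).astype(int)*2]),0,255).astype(np.uint8))"
```

```text
time_s: 19.35
tcp_pos: [0.5683, -0.0296, 0.1371]
eef_rot: [180.0, -0.0, -96.6]
contact_force: [-0.5, -0.3, 0.5]
gripper_width: 0.0702
tool d: -0.0034 -0.0006 0.0571 az -0.002 | at [ 0.5683 -0.0296  0.1371] [180.   -0.  -96.6] t 19.4 F [-0.5 -0.3  0.5] w 0.0702
```

View pics/x16.png

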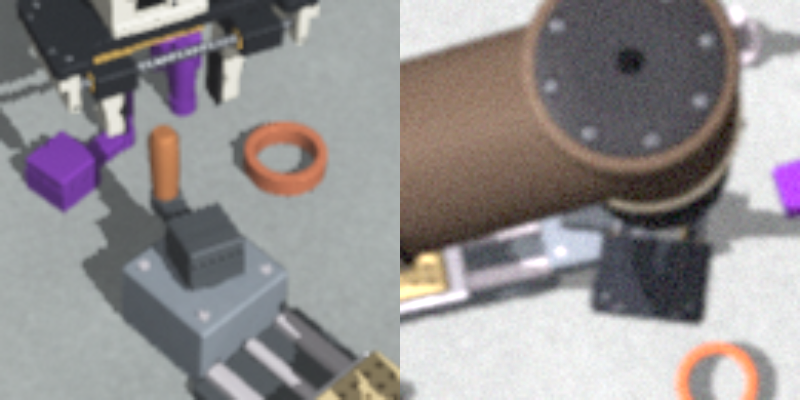

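```bash
python3 -c "
from h import *
C=[[(x,y,h+.07) for x,y,h in b] for b in CR]
o=np.array([255,205]); A=cv2.resize(cv2.imread('pics/scene16.png')[205:275,255:315],None,fx=6.5,fy=6.5,interpolation=cv2.INTER_CUBIC); B=A.copy()
outl(B,'scene',[.5774,.0433,np.radians(-96.5)],6.5,o,C)
cv2.imwrite('pics/y16.png',np.hstack([A,B]))
"
```

```text
(no output)
```

View pics/y16.png

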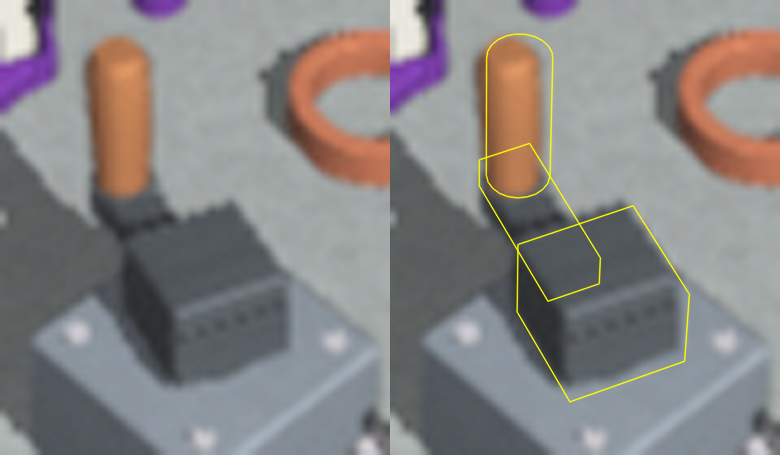

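```bash
python3 -m inch '-.0015 0 .01 0 0 0 .8; 0 0 .012 0 0 0 .8; 0 0 .012 0 0 0 .8; 0 0 .01 0 0 0 .8; 0 0 .008 0 0 0 .8; 0 0 .005 0 0 0 .8; 0 0 0 0 0 0 .8'
python3 -c "
from h import *
delta(.5693,-.0263,.08,-96.5)
A=r.capture('scene')[...,::-1]; cv2.imwrite('pics/scene17.png',A)
cv2.imwrite('pics/x17.png',cv2.resize(A[170:280,220:330],None,fx=5,fy=5,interpolation=cv2.INTER_CUBIC))"
```

```text
time_s: 20.03
tcp_pos: [0.5687, -0.0255, 0.0784]
eef_rot: [179.9, -0.0, -96.5]
contact_force: [-1.2, -0.8, 0.8]
gripper_width: 0.0702
tool d: 0.0007 -0.0007 -0.0016 az -0.0 | at [ 0.5687 -0.0255  0.0784] [179.9  -0.  -96.5] t 20.0 F [-1.2 -0.8  0.8] w 0.0702
```

View pics/x17.png

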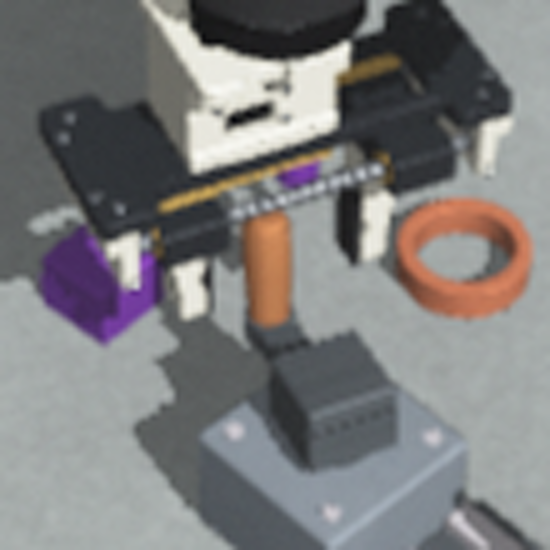

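```bash
python3 -m inch '0 0 0 0 0 0 .1; 0 0 0 0 0 0 .1; 0 0 0 0 0 0 .1; 0 0 0 0 0 0 .1; 0 0 0 0 0 0 .1; 0 0 0 0 0 0 .1; 0 0 0 0 0 0 .1; 0 0 0 0 0 0 .1; 0 0 0 0 0 0 .1; 0 0 0 0 0 0 .1' 40
python3 -c "
from h import *
delta(.5693,-.0263,.08,-96.5)
print(r.get_state()['moment'])
"
```

```text
time_s: 20.92
tcp_pos: [0.5695, -0.0257, 0.0799]
eef_rot: [-180.0, -0.0, -96.5]
contact_force: [0.6, -0.6, 0.4]
gripper_width: 0.0219
tool d: 0.0006 0.0001 -0.0001 az -0.001 | at [ 0.5695 -0.0257  0.0799] [-180.    -0.   -96.5] t 20.9 F [ 0.6 -0.6  0.4] w 0.0219
[ 0.03958942 -0.05894684  0.0151983 ]
```

```bash
python3 -m inch '-.0024 .0181 0 0 0 0 .1; 0 0 0 0 0 0 .1; -.007 .0169 0 0 0 0 .1; 0 0 0 0 0 0 .1; -.0111 .0145 0 0 0 0 .1; 0 0 0 0 0 0 .1'
python3 -m inch '-.0145 .0111 0 0 0 0 .1; 0 0 0 0 0 0 .1; -.0169 .007 0 0 0 0 .1;  0 0 0 0 0 0 .1; -.0181 .0024 0 0 0 0 .1; 0 0 0 0 0 0 .1;0 0 0 0 0 0 .1'
python3 -c "
from h import *
print(r.get_state()['moment'])
A=r.capture('scene')[...,::-1]; cv2.imwrite('pics/scene18.png',A)
cv2.imwrite('pics/x18.png',cv2.resize(A[170:400,220:440],None,fx=2.6,fy=2.6,interpolation=cv2.INTER_CUBIC))"
```

```text
time_s: 21.42
tcp_pos: [0.5224, 0.0003, 0.0809]
eef_rot: [-179.9, -0.0, -96.5]
contact_force: [-3.4, -3.9, 8.3]
gripper_width: 0.0218
time_s: 22.0
tcp_pos: [0.5057, 0.051, 0.0811]
eef_rot: [179.8, -0.2, -96.5]
contact_force: [-16.0, -0.7, 25.4]
gripper_width: 0.0221
[-0.5619806   5.21037842 -0.19820274]
```

View pics/x18.png

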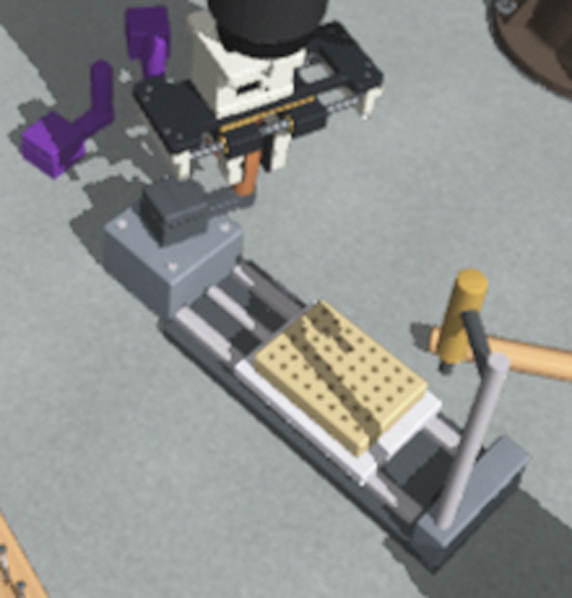

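```bash
python3 -m inch '0 .0025 -.001 0 0 0 .1; 0 0 0 0 0 0 .1; 0 0 0 0 0 0 .1'
python3 -c "
from h import *
print(r.get_state()['moment'])"
```

```text
time_s: 22.3
tcp_pos: [0.5058, 0.0515, 0.082]
eef_rot: [-180.0, -0.1, -96.5]
contact_force: [-4.4, -1.8, 11.8]
gripper_width: 0.0223
[-1.19339969  1.0569789  -0.06676012]
```

```bash
python3 -m inch '-.0181 -.0024 -.001 0 0 0 .1; 0 0 0 0 0 0 .1; -.0169 -.007 0 0 0 0 .1; 0 0 0 0 0 0 .1; -.0145 -.0111 0 0 0 0 .1; 0 0 0 0 0 0 .1'
python3 -m inch '-.0111 -.0145 0 0 0 0 .1; 0 0 0 0 0 0 .1; -.007 -.0169 0 0 0 0 .1;  0 0 0 0 0 0 .1; -.0024 -.0181 0 0 0 0 .1; 0 0 0 0 0 0 .1;0 0 0 0 0 0 .1'
python3 -c "
from h import *
print(r.get_state()['moment'])"
```

```text
time_s: 22.8
tcp_pos: [0.5309, 0.1016, 0.0829]
eef_rot: [179.8, 0.1, -96.5]
contact_force: [-16.6, 14.8, 20.7]
gripper_width: 0.0218
time_s: 23.38
tcp_pos: [0.5879, 0.118, 0.0845]
eef_rot: [-179.6, 0.4, -96.4]
contact_force: [2.1, 13.0, 12.0]
gripper_width: 0.0218
[ 4.70594164 -0.40674582  0.03233243]
```

```bash
python3 -m inch '0 0 0 0 0 0 .1; 0 0 0 0 0 0 .1'
python3 -c "
from h import *
print(r.get_state()['moment'])
A=r.capture('scene')[...,::-1]; cv2.imwrite('pics/scene19.png',A)
cv2.imwrite('pics/x19.png',cv2.resize(A[170:400,220:440],None,fx=2.6,fy=2.6,interpolation=cv2.INTER_CUBIC))"
```

```text
time_s: 23.55
tcp_pos: [0.5877, 0.118, 0.0847]
eef_rot: [-179.5, 0.4, -96.4]
contact_force: [1.9, 12.7, 12.1]
gripper_width: 0.0219
[ 4.71636729 -0.57266033  0.03138387]
```

View pics/x19.png

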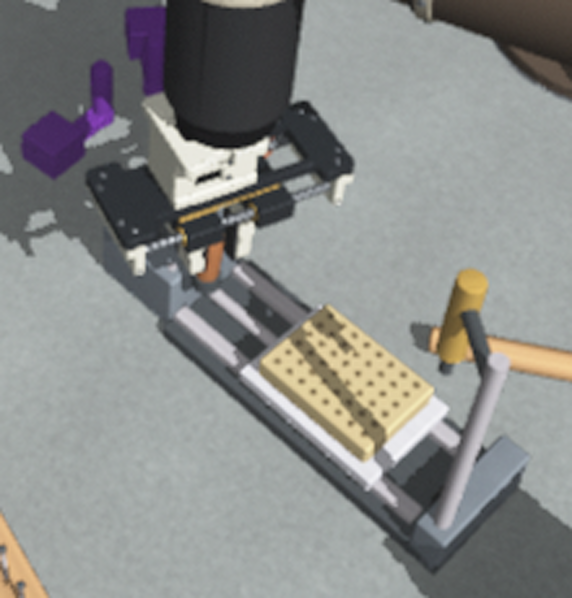

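```bash
python3 -m inch '-.002 0 0 0 0 0 .1; 0 0 0 0 0 0 .1; 0 0 0 0 0 0 .1'
python3 -c "
from h import *
print(r.get_state()['moment'],r.get_state()['joints'])"
```

```text
time_s: 23.85
tcp_pos: [0.587, 0.1186, 0.0843]
eef_rot: [-179.6, 0.3, -96.4]
contact_force: [0.9, 8.1, 10.0]
gripper_width: 0.0225
[ 2.86839624 -0.58594056  0.03649086] [ 3.01080909e+01  1.86984987e+01 -1.80931254e+01  8.81553446e-03
 -5.27653903e+01 -3.65184245e+01]
```

```bash
python3 -m inch '-.0025 0 -.001 0 0 0 .1; 0 0 0 0 0 0 .1; 0 0 0 0 0 0 .1'
python3 -c "
from h import *
print(r.get_state()['moment'])"
```

```text
time_s: 24.1
tcp_pos: [0.5854, 0.1193, 0.084]
eef_rot: [-179.8, 0.1, -96.5]
contact_force: [1.1, 5.1, 8.0]
gripper_width: 0.0218
[ 1.29262237e+00 -3.54556085e-01 -4.36114707e-04]
```

```bash
python3 -m inch '.0025 -.0187 0 0 0 0 .1; 0 0 0 0 0 0 .1; .0072 -.0175 0 0 0 0 .1; 0 0 0 0 0 0 .1; .0115 -.015 0 0 0 0 .1; 0 0 0 0 0 0 .1; 0 0 0 0 0 0 .1'
python3 -c "
from h import *
print(r.get_state()['moment'])"
```

```text
time_s: 24.68
tcp_pos: [0.6341, 0.0912, 0.084]
eef_rot: [-179.9, 0.0, -96.5]
contact_force: [1.4, 0.7, 7.8]
gripper_width: 0.0218
[ 0.29757291 -0.41897832 -0.00515179]
```

```bash
python3 -m inch '.015 -.0115 0 0 0 0 .1; 0 0 0 0 0 0 .1; .0175 -.0072 0 0 0 0 .1; 0 0 0 0 0 0 .1; .0187 -.0025 0 0 0 0 .1; 0 0 0 0 0 0 .1; 0 0 0 0 0 0 .1'
python3 -c "
from h import *
print(r.get_state()['moment'])"
```

```text
time_s: 25.27
tcp_pos: [0.6474, 0.0371, 0.0838]
eef_rot: [180.0, -0.0, -96.5]
contact_force: [-1.6, 0.6, 9.9]
gripper_width: 0.0218
[0.06456979 1.20667285 0.0303125 ]
```

```bash
python3 -m inch '.0184 .0025 0 0 0 0 .1; 0 0 0 0 0 0 .1; .0172 .0071 0 0 0 0 .1; 0 0 0 0 0 0 .1; .0147 .0113 0 0 0 0 .1; 0 0 0 0 0 0 .1; 0 0 0 0 0 0 .1'
python3 -m inch '.0113 .0147 0 0 0 0 .1; 0 0 0 0 0 0 .1; .0071 .0172 0 0 0 0 .1; 0 0 0 0 0 0 .1; .0025 .0184 0 0 0 0 .1; 0 0 0 0 0 0 .1; 0 0 0 0 0 0 .1'
python3 -c "
from h import *
print(r.get_state()['moment'])
A=r.capture('scene')[...,::-1]; cv2.imwrite('pics/scene20.png',A);cv2.imwrite('pics/top20.png',r.capture('top')[...,::-1])
cv2.imwrite('pics/x20.png',cv2.resize(A[170:400,220:440],None,fx=2.6,fy=2.6,interpolation=cv2.INTER_CUBIC))"
```

```text
time_s: 25.85
tcp_pos: [0.6197, -0.0091, 0.0831]
eef_rot: [179.9, 0.1, -96.5]
contact_force: [-4.0, 5.1, 6.5]
gripper_width: 0.0217
time_s: 26.43
tcp_pos: [0.5688, -0.0226, 0.0827]
eef_rot: [-179.9, 0.2, -96.5]
contact_force: [0.9, 8.8, -1.6]
gripper_width: 0.022
[ 3.78775148 -0.39424415 -0.00794127]
```

View pics/x20.png

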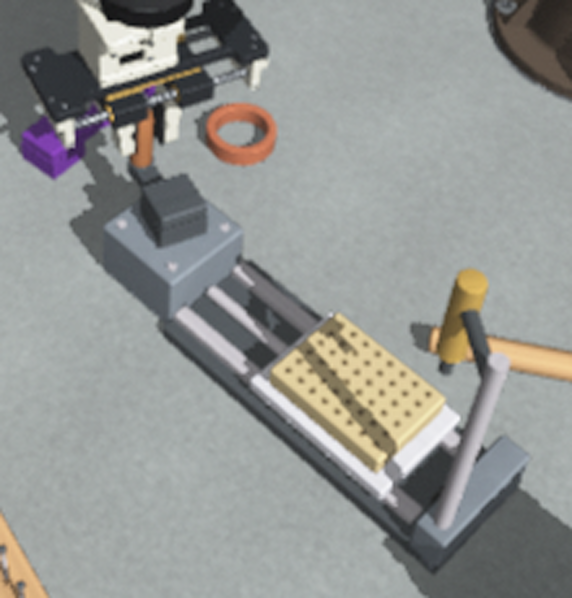

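```bash
python3 -c "
from h import *
U=[.5765,.041,np.radians(11.9)]
for s in (.02,.036,.05,.06,.072): print(s,proj('scene',T(U,[(0,.24+s,.04)])[0]).round(1),proj('top',T(U,[(0,.24+s,.04)])[0]).round(1))
o=[cv2.imread('pics/scene20.png')[290:390,330:430],np.clip(cv2.imread('pics/top20.png')[160:260,90:190].astype(int)*2,0,255).astype(np.uint8)]
cv2.imwrite('pics/z20.png',np.hstack([cv2.resize(a,(400,400),interpolation=cv2.INTER_CUBIC) for a in o]))
print(r.recognise('carriage_edge','scene')[:2],r.recognise('carriage_edge','top')[:2])
"
```

```text
0.02 [373.3 336.6] [134.8 217.9]
0.036 [379.4 341.7] [128.7 219.2]
0.05 [384.7 346.2] [123.4 220.3]
0.06 [388.6 349.5] [119.7 221. ]
0.072 [393.3 353.4] [115.1 222. ]
[{'xy': [356.0, 323.7], 'p': 0.66}] [{'xy': [174.7, 223.8], 'p': 0.43}]
```

View pics/z20.png

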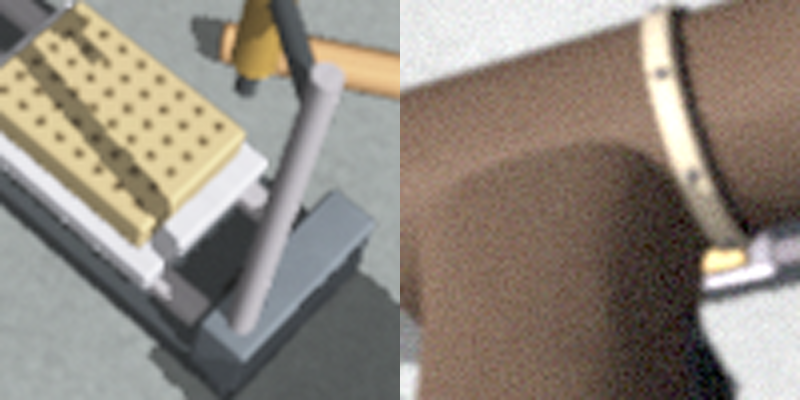

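```bash
python3 -m inch '-.002 0 0 0 0 0 .1; 0 0 0 0 0 0 .1; 0 0 0 0 0 0 .1'
python3 -c "
from h import *
print(r.get_state()['moment'])"
```

```text
time_s: 26.88
tcp_pos: [0.569, -0.0223, 0.0828]
eef_rot: [-180.0, 0.0, -96.5]
contact_force: [1.2, 2.8, 1.8]
gripper_width: 0.0219
[ 1.71403609 -0.52047506 -0.02026354]
```

```bash
python3 -m inch '-.0024 .0184 0 0 0 0 .1; 0 0 0 0 0 0 .1; -.0071 .0172 0 0 0 0 .1; 0 0 0 0 0 0 .1; -.0113 .0147 0 0 0 0 .1; 0 0 0 0 0 0 .1'
python3 -m inch '-.0147 .0113 0 0 0 0 .1; 0 0 0 0 0 0 .1; -.0172 .0071 0 0 0 0 .1;  0 0 0 0 0 0 .1; -.0184 .0024 0 0 0 0 .1; 0 0 0 0 0 0 .1;0 0 0 0 0 0 .1'
python3 -c "
from h import *
print(r.get_state()['moment'])"
```

```text
time_s: 27.38
tcp_pos: [0.5218, 0.0051, 0.0834]
eef_rot: [-179.8, 0.1, -96.5]
contact_force: [4.0, 1.8, -2.8]
gripper_width: 0.0222
time_s: 27.97
tcp_pos: [0.5071, 0.0562, 0.0833]
eef_rot: [-179.9, 0.0, -96.4]
contact_force: [4.5, -0.9, 3.4]
gripper_width: 0.0224
[-0.13758656 -2.08145657  0.03554032]
```

Low forces. Next quarter.

```bash
python3 -m inch '-.0182 -.0024 0 0 0 0 .1; 0 0 0 0 0 0 .1; -.017 -.007 0 0 0 0 .1; 0 0 0 0 0 0 .1; -.0146 -.0112 0 0 0 0 .1; 0 0 0 0 0 0 .1'
python3 -m inch '-.0112 -.0146 0 0 0 0 .1; 0 0 0 0 0 0 .1; -.007 -.017 0 0 0 0 .1;  0 0 0 0 0 0 .1; -.0024 -.0182 0 0 0 0 .1; 0 0 0 0 0 0 .1;0 0 0 0 0 0 .1'
python3 -c "
from h import *
print(r.get_state()['moment'])
A=r.capture('scene')[...,::-1]; cv2.imwrite('pics/scene21.png',A)
cv2.imwrite('pics/x21.png',cv2.resize(A[170:400,220:440],None,fx=2.6,fy=2.6,interpolation=cv2.INTER_CUBIC))"
```

```text
time_s: 28.47
tcp_pos: [0.5317, 0.1029, 0.0829]
eef_rot: [179.9, -0.1, -96.5]
contact_force: [-4.0, 1.9, 10.5]
gripper_width: 0.0215
time_s: 29.05
tcp_pos: [0.5853, 0.119, 0.0837]
eef_rot: [-179.9, 0.1, -96.5]
contact_force: [0.3, 7.1, 9.1]
gripper_width: 0.0217
[ 2.39391576 -0.06028994  0.00288171]
```

View pics/x21.png

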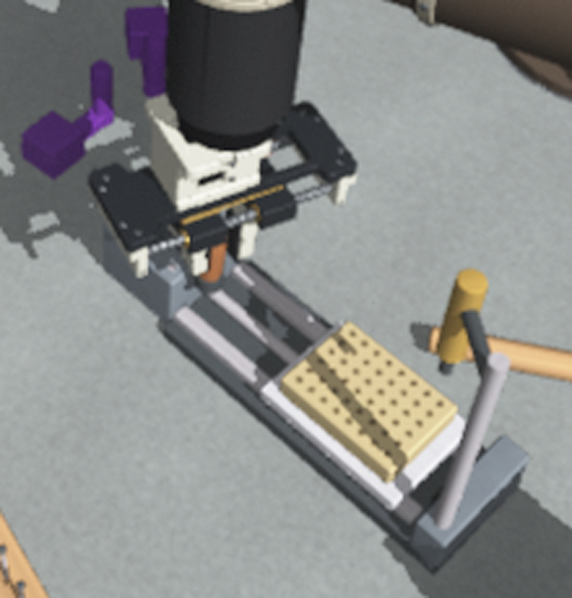

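```bash
python3 -m inch '.0014 -.0184 0 0 0 0 .1; 0 0 0 0 0 0 .1; .0065 -.0172 0 0 0 0 .1; 0 0 0 0 0 0 .1; .0113 -.0147 0 0 0 0 .1; 0 0 0 0 0 0 .1'
python3 -m inch '.0147 -.0113 0 0 0 0 .1; 0 0 0 0 0 0 .1; .0172 -.0071 0 0 0 0 .1; 0 0 0 0 0 0 .1; .0184 -.0024 0 0 0 0 .1; 0 0 0 0 0 0 .1; 0 0 0 0 0 0 .1'
python3 -c "
from h import *
print(r.get_state()['moment'])
A=r.capture('scene')[...,::-1]; cv2.imwrite('pics/scene22.png',A)
cv2.imwrite('pics/x22.png',cv2.resize(A[285:395,320:430],None,fx=5,fy=5,interpolation=cv2.INTER_CUBIC))"
```

```text
time_s: 29.6
tcp_pos: [0.6334, 0.0922, 0.0838]
eef_rot: [-179.9, 0.1, -96.5]
contact_force: [1.7, 3.5, 11.1]
gripper_width: 0.0218
time_s: 30.18
tcp_pos: [0.6474, 0.0394, 0.0841]
eef_rot: [-179.9, 0.0, -96.6]
contact_force: [2.7, -0.7, 9.0]
gripper_width: 0.0221
[-0.15689333 -0.59437028  0.00278608]
```

View pics/x22.png

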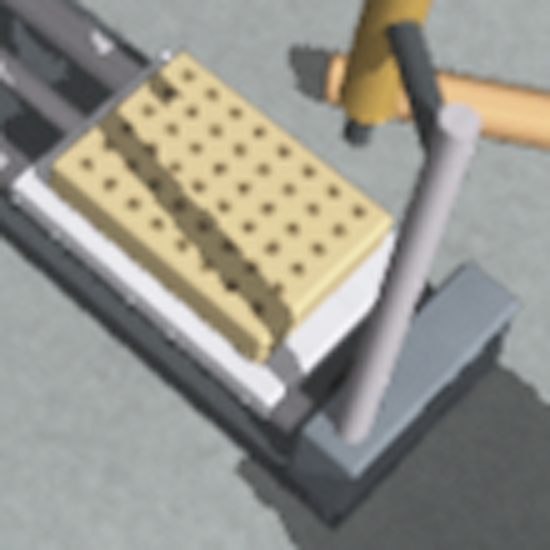

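```bash
python3 -m inch '.0184 .0024 0 0 0 0 .1; 0 0 0 0 0 0 .1; .0172 .0071 0 0 0 0 .1; 0 0 0 0 0 0 .1; .0147 .0113 0 0 0 0 .1; 0 0 0 0 0 0 .1; 0 0 0 0 0 0 .1'
python3 -m inch '.0105 .0147 0 0 0 0 .1; 0 0 0 0 0 0 .1; .006 .0172 0 0 0 0 .1; 0 0 0 0 0 0 .1;  0 0 0 0 0 0 .1'
python3 -m inch '.001 .0184 0 0 0 0 .1; 0 0 0 0 0 0 .1; 0 0 0 0 0 0 .1'
python3 -c "
from h import *
print(r.get_state()['moment'])
A=r.capture('scene')[...,::-1]; cv2.imwrite('pics/scene23.png',A)
cv2.imwrite('pics/x23.png',cv2.resize(A[285:395,320:430],None,fx=5,fy=5,interpolation=cv2.INTER_CUBIC))"
```

```text
time_s: 30.82
tcp_pos: [0.6198, -0.008, 0.0837]
eef_rot: [-180.0, 0.0, -96.6]
contact_force: [1.4, -0.2, 7.7]
gripper_width: 0.0221
time_s: 31.23
tcp_pos: [0.5858, -0.0213, 0.0836]
eef_rot: [-180.0, -0.0, -96.6]
contact_force: [0.8, -4.1, 6.6]
gripper_width: 0.0216
time_s: 31.48
tcp_pos: [0.5668, -0.0207, 0.0836]
eef_rot: [179.9, -0.1, -96.5]
contact_force: [-0.6, -7.2, 7.3]
gripper_width: 0.0221
[-2.4121871   0.1653846  -0.02560886]
```

View pics/x23.png

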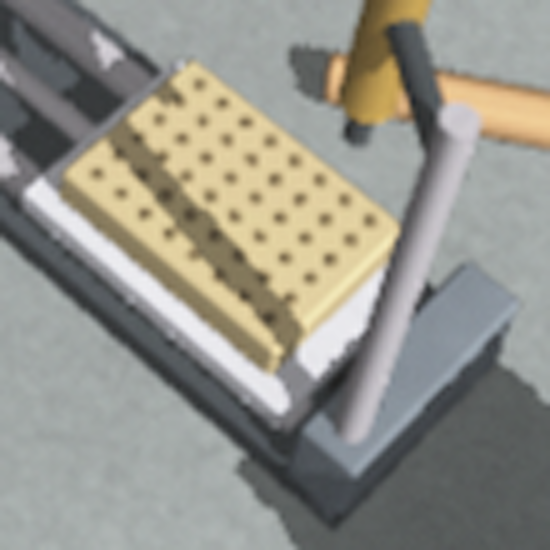

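```bash
python3 -m inch '-.001 .0184 0 0 0 0 .1; 0 0 0 0 0 0 .1; -.006 .0172 0 0 0 0 .1; 0 0 0 0 0 0 .1; 0 0 0 0 0 0 .1'
python3 -m inch '-.0113 .0147 0 0 0 0 .1; 0 0 0 0 0 0 .1; 0 0 0 0 0 0 .1'
python3 -m inch '-.0147 .0113 0 0 0 0 .1; 0 0 0 0 0 0 .1; 0 0 0 0 0 0 .1'
python3 -c "
from h import *
print(r.get_state()['moment'])
A=r.capture('scene')[...,::-1]; cv2.imwrite('pics/scene24.png',A)
cv2.imwrite('pics/x24.png',cv2.resize(A[285:395,320:430],None,fx=5,fy=5,interpolation=cv2.INTER_CUBIC))"
```

```text
time_s: 31.95
tcp_pos: [0.5338, -0.0072, 0.0832]
eef_rot: [-180.0, 0.1, -96.5]
contact_force: [3.1, 2.6, 3.5]
gripper_width: 0.0217
time_s: 32.2
tcp_pos: [0.521, 0.0058, 0.0831]
eef_rot: [-180.0, 0.0, -96.5]
contact_force: [3.3, 1.4, 2.6]
gripper_width: 0.0219
time_s: 32.45
tcp_pos: [0.5119, 0.0217, 0.0831]
eef_rot: [-179.9, 0.0, -96.5]
contact_force: [4.8, 1.3, 3.1]
gripper_width: 0.0218
[ 0.63478258 -1.99263117 -0.03592641]
```

View pics/x24.png

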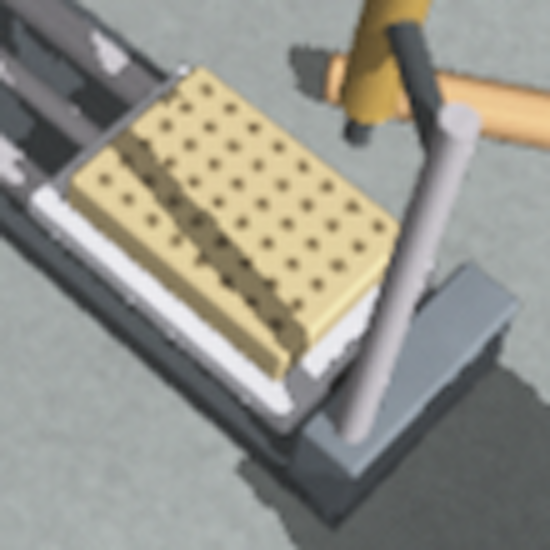

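```bash
python3 -m inch '-.0035 .002 0 0 0 0 .1; -.0036 .0018 0 0 0 0 .1; 0 0 0 0 0 0 .1'
python3 -m inch '-.0037 .0015 0 0 0 0 .1; -.0038 .0012 0 0 0 0 .1; 0 0 0 0 0 0 .1'
python3 -m inch '-.0039 .0008 0 0 0 0 .1; -.004 .0005 0 0 0 0 .1; 0 0 0 0 0 0 .1'
```

```text
time_s: 32.75
tcp_pos: [0.5095, 0.0289, 0.0832]
eef_rot: [-179.9, 0.0, -96.5]
contact_force: [7.6, -0.3, 2.2]
gripper_width: 0.022
time_s: 33.0
tcp_pos: [0.5077, 0.0365, 0.0832]
eef_rot: [-179.9, -0.0, -96.5]
contact_force: [8.4, -1.3, 1.6]
gripper_width: 0.0219
time_s: 33.25
tcp_pos: [0.5068, 0.0441, 0.0832]
eef_rot: [-179.9, -0.1, -96.5]
contact_force: [6.1, -1.8, 3.5]
gripper_width: 0.0217
```

```bash
python3 -m inch '-.004 .0003 0 0 0 0 .1; -.004 0 0 0 0 0 .1; 0 0 0 0 0 0 .1'
python3 -m inch '-.004 -.0004 0 0 0 0 .1; -.004 -.0008 0 0 0 0 .1; 0 0 0 0 0 0 .1'
python3 -m inch '-.004 -.001 0 0 0 0 .1; -.0038 -.0014 0 0 0 0 .1; 0 0 0 0 0 0 .1'
python3 -c "
from h import *
print(r.get_state()['moment'])
A=r.capture('scene')[...,::-1]; cv2.imwrite('pics/scene25.png',A)
cv2.imwrite('pics/x25.png',cv2.resize(A[285:395,320:430],None,fx=5,fy=5,interpolation=cv2.INTER_CUBIC))"
```

```text
time_s: 33.5
tcp_pos: [0.5066, 0.0498, 0.0833]
eef_rot: [180.0, -0.3, -96.5]
contact_force: [6.6, -12.7, 6.3]
gripper_width: 0.022
time_s: 33.75
tcp_pos: [0.5066, 0.0545, 0.083]
eef_rot: [179.7, -0.6, -96.5]
contact_force: [2.6, -24.9, 13.4]
gripper_width: 0.0218
time_s: 34.0
tcp_pos: [0.5095, 0.0651, 0.0817]
eef_rot: [179.7, -0.2, -96.7]
contact_force: [-0.3, 0.6, -0.3]
gripper_width: 0.0124
[ 0.20741327 -0.07747554  0.01714035]
```

View pics/x25.png

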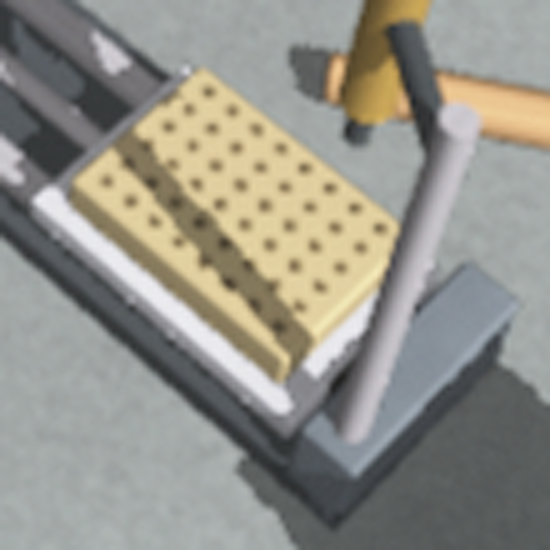

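Tangential force climbed from ~2 to 25 N (the stop), then the handle slipped out of the jaws. I'll rise and check.

```bash
python3 -m inch '-.003 0 -.005 0 0 0 .14; 0 0 -.02 0 0 0 .14; 0 0 -.03 0 0 0 .14; 0 0 -.03 0 0 0 .14; 0 0 -.03 0 0 0 .3; 0 0 -.03 0 0 0 .5; 0 -.03 0 0 0 0 .8; 0 -.04 0 0 0 0 .8; .02 -.035 0 0 0 0 .8; .04 0 0 0 0 0 .8;.04 0 0 0 0 0 .8;.04 0 0 0 0 0 .8;.04 0 0 0 0 0 .8;.04 0 0 0 0 0 .8;.04 0 0 0 0 0 .8; 0 0 0 0 0 0 .8'
python3 -c "
from h import *
for n in ('scene','top'): cv2.imwrite(f'pics/{n}26.png',r.capture(n)[...,::-1])
"
```

```text
time_s: 35.38
tcp_pos: [0.5849, -0.2044, 0.2273]
eef_rot: [179.9, -0.0, -96.8]
contact_force: [0.2, 2.0, -0.2]
gripper_width: 0.0701
```

View pics/scene26.png

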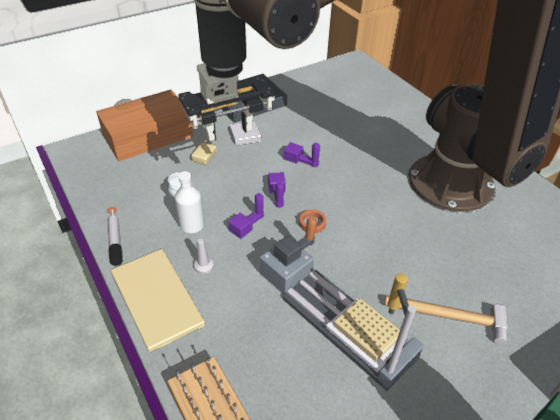

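View pics/top26.png

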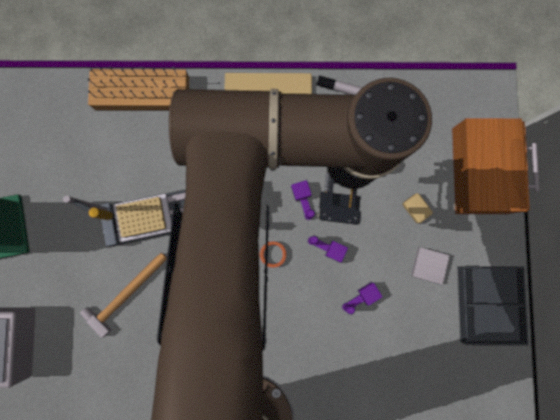

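```bash
python3 -c "
from h import *
C=[[(x,y,h+.07) for x,y,h in b] for b in CR]
a=[cv2.resize(cv2.imread('pics/scene26.png')[205:285,250:330],(400,400),interpolation=cv2.INTER_CUBIC)]
a.append(np.clip(cv2.resize(cv2.imread('pics/top26.png')[175:255,90:170],(400,400),interpolation=cv2.INTER_CUBIC).astype(int)*2,0,255).astype(np.uint8))
cv2.imwrite('pics/x26.png',np.hstack(a))
cv2.imwrite('pics/x27.png',cv2.resize(cv2.imread('pics/scene26.png')[290:390,330:430],(600,600),interpolation=cv2.INTER_CUBIC))"
```

```text
(no output)
```

View pics/x26.png

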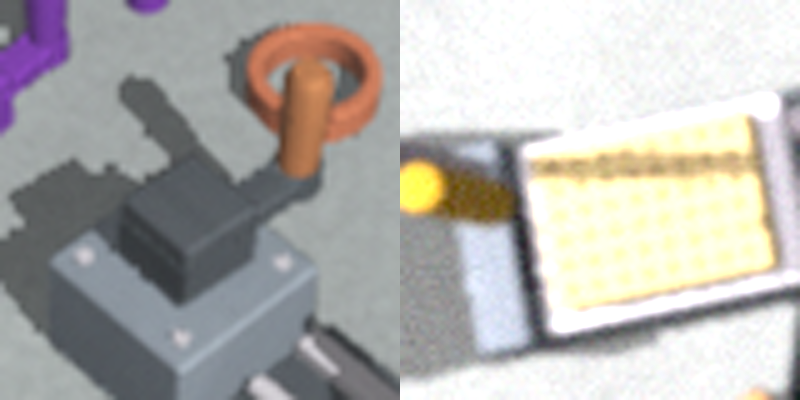

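View pics/x27.png

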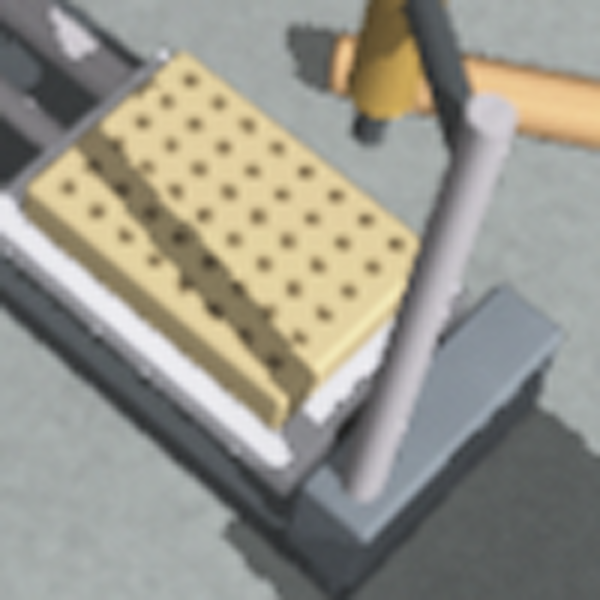

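```bash
python3 -c "
from h import *
X=ray('scene',(311.6,219.5),.144);d=X[:2]-[.5765,.043];print('handle',X,np.hypot(*d),np.degrees(np.arctan2(d[1],d[0])))
U=[.5765,.041,np.radians(11.9)]
# brick front-top edge corner in scene: x27 (290,425)?; measure motion
f=lambda n,p:proj(n,T(U,[p])[0]).round(1)
print('stop corner top',f('scene',(.055,.317,.05)),f('scene',(-.055,.317,.05)),'obs',(330+305/6-.5,290+487/6-.5),(330+505/6-.5,290+287/6-.5))
for s in (.066,.069,.072):
  print(s,[f('scene',(.05,.24+s,z)) for z in (.03,.036)],'top',[f('top',(x,.24+s,.033)) for x in (-.05,.05)])
print('obs corner',330+292/6-.5,290+462/6-.5)
print('top stop edge',f('top',(-.055,.317,.05)),f('top',(.055,.317,.05)))
print('top obs plate', 90+(545-400)/5-.5,175+333/5-.5, 90+(523-400)/5-.5,175+145/5-.5,' stop',90+(530-400)/5-.5,175+348/5-.5,90+(500-400)/5-.5,175+140/5-.5)
"
```

```text
handle [0.5077517  0.03235021 0.144     ] 0.06956829057077656 -171.19430911532066
stop corner top [378.7 370. ] [412.9 336.1] obs (380.3333333333333, 370.6666666666667) (413.6666666666667, 337.3333333333333)
0.066 [array([374.4, 369.4]), array([374.9, 368. ])] top [array([121.6, 240.4]), array([115.1, 203.2])]
0.069 [array([375.6, 370.5]), array([376., 369.])] top [array([120.4, 240.6]), array([114. , 203.4])]
0.072 [array([376.8, 371.5]), array([377.2, 370.1])] top [array([119.3, 240.8]), array([112.9, 203.7])]
obs corner 378.1666666666667 366.5
top stop edge [115.4 242.9] [108.3 201.4]
top obs plate 118.5 241.1 114.1 203.5  stop 115.5 244.1 109.5 202.5
```

```bash
python3 -c "
from h import *
a=cv2.imread('pics/scene0.png');b=cv2.imread('pics/scene26.png')
cv2.imwrite('pics/d.png',cv2.absdiff(a,b)*2)
print(r.get_state()['contact_force'].round(1),r.get_state()['time_s'])"
```

```text
[-0.2  0.7 -0.7] 35.4833
```

View pics/d.png

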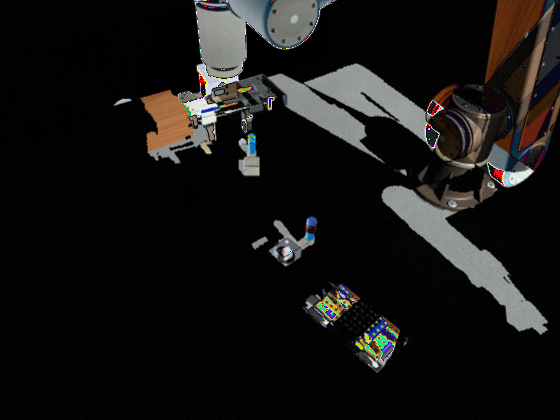

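```bash
python3 -c "
from h import *
o=np.array([255,205]);A=cv2.resize(cv2.imread('pics/scene26.png')[205:275,255:325],None,fx=5.6,fy=5.6,interpolation=cv2.INTER_CUBIC); r_=[]
for z,yaw in ((.07,-174),(.08,-174)):
  B=A.copy(); C=[[(x,y,h+z) for x,y,h in b] for b in CR]
  outl(B,'scene',[.5764,.042,np.radians(yaw)],5.6,o-np.array([0,0]),C); r_.append(B)
cv2.imwrite('pics/e.png',np.hstack(r_))"
```

```text
(no output)
```

View pics/e.png

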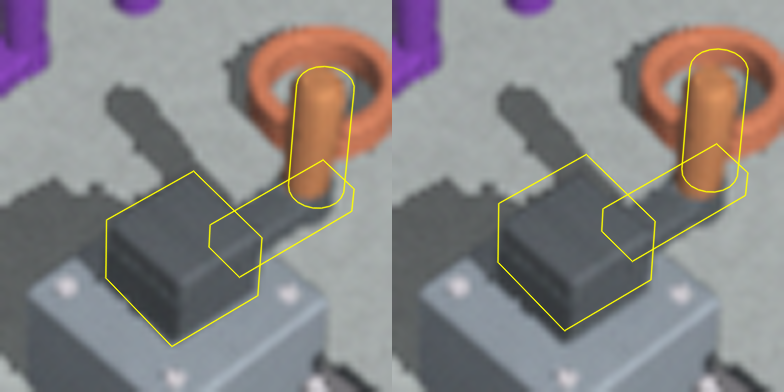

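```bash
python3 -c "
from plant import r
print(r.close_job())"
```

```text
the job is handed in; nothing more can be done
None
```

I fitted the dark steel crank with the wooden handle onto the square shaft and wound it clockwise about 2¼ turns until the screw stopped. I then backed the arm off and handed in the job at about 35.5 s.

**Last checks that passed:**
- **Seating:** the hub pressed down against the shaft with 18 N at the expected height. In the last picture the crank outline fits at 70 mm above the bench and not at 80 mm.
- **Carriage home:** the force along the handle's path rose from about 2 N to 25 N, far above the 3 N needed to turn it. In the top view the gap to the end stop matches a travel of 72 mm, within about 2 mm.
- **Other things on the bench:** comparing the first and last scene pictures, only the crank, the carriage and the arm moved. The arm was clear of everything.

**What disagreed or went wrong:**
- **Height reading:** the fingertips were really about 28 mm higher than the reported TCP. My first closing on the hub missed because of this, and I corrected for it from the pictures.
- **Handle slipped:** it came out of the jaws once the screw was against its stop, and the crank now sits a few degrees back, about the shaft's play. I did not push it again to check.
- **Scene camera:** the carriage corner was about 5 px off the expected row there. I put that down to not knowing the plate's height, so the proof that it is home rests mainly on the force and the top view.

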